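# Set the slide-staining dishes going on the shaker

## Robot

A 6-joint arm with a two-finger parallel gripper is mounted at the origin on the work surface. World frame = base frame: x ahead of the robot, y to its left, z up, the work surface at z = 0. Lengths are in m, angles in rad, forces in N, time in s.
With the tool pointing down it reaches from about 0.35 to 0.975 m from the base axis. Payload 4.9 kg.
Tool frame: the origin (TCP) lies midway between the tips of the shut fingers; the grasp point (between the pads) lies 19 mm behind it (manip.grasp_offset is the distance from the TCP to the grasp point, in m); z points along the fingers, y is the direction in which the jaws open and shut (so a half turn about z gives the same grasp; the last joint's range is limited). The gripper opens to 85 mm and grips with 20 to 120 N. Pads are 22 mm wide; open, the fingers measure 114 mm over their backs; the gripper's body (76 mm by 85 mm) begins 54 mm behind the grasp point. The pads swing forward as they close: fully open they stand 13 mm farther back than shut.
Start: joints at [1.19, 0.053, 1.613, -0, 1.476, -0.119], TCP at [0.162, 0.604, 0.231] pointing down, gripper open.
Joint ranges: [-3.01, 3.01], [-1.01, 2.22], [0.06, 2.58], [-1.02, 4.17], [0.09, 2.62], [-3.14, 3.14]. Speed limits (rad/s): [2.57, 2.57, 3.14, 3.14, 3.14, 3.14].

## Interface

Orientations are given as a rotation vector (axis times angle).
In Python, from cell import monitor, optics, close_job, manip gives the robot as it stands. The module is installed in compiled form; this text tells all that it offers.
- The arm moves only by the tool send_rows, never from a script. Its argument "rows" is a list of rows, each a list of 7 numbers: the shift along the world's x, y, z in m, then the turn, a rotation vector about the world's x, y, z in rad, then the opening in per cent of the stroke, from 0 (shut) to 100 (fully open). A call has 1 to 5 rows; each row shifts and turns the commanded pose from where the row before left it; what a row does not reach is not made up. A row lasts 1/12 s, in which the tool goes at most 41.7 mm and 7.16 degrees, less where a joint would pass 70% of its speed; a pose out of reach is approached as far as the arm can. A call with a gripper value outside its range is refused whole. The fingers move at their own pace and stop on an object; the grip force is fixed at half the most. Time passes only in rows, so rows that do not move let the fingers close. It gives the time, the measured TCP pose, the force and the opening at its end, in the units of the state.
- monitor.get_state(): the state, without advancing time (a new reading comes with each control period).
- optics.snapshot(name): name is "scene" or "top"; returns the picture (384x512x3 uint8, red, green, blue); there is no depth.
- optics.calibration(name): a dict with "camera_matrix" (3x3 intrinsics, pixels), "rvec" (rotation vector, rad) and "tvec" (3), from world to camera coordinates, as OpenCV has them. Camera axes: x right, y down, z forward; pixel columns grow to the right and rows downward; lengths in m; the calibration is good to about 2 mm. A picture is of the moment at which its call begins. calibration takes no time and is no camera call.
- close_job(): hands the job in, once; it reports no verdict.
Trained networks look in the newest picture that a camera, given by its name, has taken for a name from the list of things; names that differ only in an ending like _2 or _b are one class to them, and where a whole thing is asked for, a point or a joint stands for the part that bears it (a point fixed in the world has none). Each returns a list of dicts, best first, with "confidence" (0 to 1); they miss things now and then, are a little off and sometimes report something else, mostly with a low value. They report only what shows in the picture. A call takes as long as a camera call. They do not tell look-alikes from the thing itself.
- optics.look_for(camera, query): "xy" ([column, row] as shares, 0 to 1, of the picture: columns of its width, rows of its height, amid what is visible of it).
- optics.tip_of(camera, query): "xy" ([column, row] as shares, 0 to 1, of the picture: columns of its width, rows of its height: a listed point, or the origin of a listed thing).
The state is a dict: "time_s": time; "joints": joint angles; "dq": joint speeds; "joint_efforts": joint torques, N m; "ee_pos": TCP position; "ee_rot": TCP orientation; "contact_force": force on the tool from outside, world axes, zero at the start; "wrist_torque": the same for the moment, N m; "width": finger opening in m.
Only numpy, scipy, OpenCV 4.12 (cv2) and the standard library are available. Lean on these libraries where they do the work, as an engineer would, in place of code of your own. Each camera call takes 0.05 s, during which the arm holds its last target. There are 200 camera calls.

## Task

First level the empty shaker: turn the black screw foot at its left side until the bubble of the spirit level rests between the two lines. Then stand every white staining dish on the shaker's rubber mat, side by side with the long way front to back, and cover each one squarely with a grey lid, edges flush all round. When all are covered, pull the black start knob fully out, let it spring back, and leave everything standing like that, without having knocked over the glass bottles.

Things in the scene. Friction and masses are not known exactly. Their poses are not given: they have to be found in the camera images.
- shaker (a joint): tilt of the whole shaker (rad), a white laboratory orbital shaker with a rubber-matted deck: 0 is level, negative means its left (+y) side hangs low. It tips about the line of two plain feet under its right side and is held by the screw foot: 0.0075 rad of tilt for each rad the screw is turned. It stays where the screw leaves it. It starts with the left side low; level means within 0.006 rad.
- deck (a point): centre of the top of the shaker's black rubber mat, about 113 mm above the bench when level. Its x axis points to the shaker's back, y to its left, z square to the mat (they tip with the shaker). The mat is flat, 210 mm along x and 320 mm along y, inside a thin aluminium rim (5 mm thick) that stands 12 mm above it. The shaker stands anywhere within a few cm, turned by up to 0.12 rad.
- vial (a point): centre of the spirit level, a clear yellow-green tube 84 mm long and 13 mm thick lying along y between the front panel and the mat; its two black lines stand 11 mm either side of the centre
- bubble (a joint): position of the pale bubble (13 mm long) along the spirit level (m): 0 in the middle, positive towards the shaker's left; it goes to the higher end, 0.7 mm for each mrad of tilt. The bubble is between the lines within about 4.2 mm.
- screw_head (a point): middle of the head of the screw foot, which stands in a lug at the shaker's left side: a knurled black cylinder 44 mm across and 26 mm high with an upright axis, its underside 84 mm and its top 110 mm above the bench (it stays at this height while the shaker moves). 41 mm free between it and the deck's edge.
- foot_screw (a joint): angle of the screw foot (rad), growing clockwise as seen from above; clockwise lifts the left side. 0 is level. Turns stiffly (about 0.15 N m), stays where it is left, range -5.6 to 1.4.
- knob_head (a point): middle of the head of the pull-to-start knob: a black mushroom head 34 mm across and 20 mm thick, on a 14 mm stem, left of the middle of the shaker's sloping front panel. The panel faces the robot and leans back 45 degrees; the knob's axis is square to it (in the deck's axes: -0.707, 0, 0.707). At rest the head's middle is 30 mm off the panel, so 21 mm of stem lies under the head.
- start_knob (a joint): how far the start knob is pulled out along its axis (m): 0 at rest, 0.014 at its stop. A spring (2 N at rest, 10 N fully out) draws it back when let go. The shaker starts when it has come out by more than 0.011.
- dish1: white slide-staining dish, an open box 96 mm long (x) by 60 mm wide (y) by 28 mm high, walls and floor 4 mm, 0.2 kg. Origin: centre of its underside, z up. Starts upright on the bench, right of the shaker. May be absent (two or three are there).
- dish2: white slide-staining dish, an open box 96 mm long (x) by 60 mm wide (y) by 28 mm high, walls and floor 4 mm, 0.2 kg. Origin: centre of its underside, z up. Starts upright on the bench, right of the shaker. May be absent (two or three are there).
- dish3: white slide-staining dish, an open box 96 mm long (x) by 60 mm wide (y) by 28 mm high, walls and floor 4 mm, 0.2 kg. Origin: centre of its underside, z up. Starts upright on the bench, right of the shaker. May be absent (two or three are there).
- lid1: grey flat lid, 96 mm long (x) by 60 mm wide (y) by 5 mm thick, 0.09 kg, with a grip bar on top: 46 mm long (x), 12 mm thick (y), up to 24 mm above the lid's underside. Origin: centre of its underside, z up. Starts flat on the bench. Any lid fits any dish, either way round; a spare one stays wherever it is. It has no lip: it just lies on the rim, 28 mm above the dish's underside.
- lid2: grey flat lid, 96 mm long (x) by 60 mm wide (y) by 5 mm thick, 0.09 kg, with a grip bar on top: 46 mm long (x), 12 mm thick (y), up to 24 mm above the lid's underside. Origin: centre of its underside, z up. Starts flat on the bench. Any lid fits any dish, either way round; a spare one stays wherever it is. It has no lip: it just lies on the rim, 28 mm above the dish's underside.
- lid3: grey flat lid, 96 mm long (x) by 60 mm wide (y) by 5 mm thick, 0.09 kg, with a grip bar on top: 46 mm long (x), 12 mm thick (y), up to 24 mm above the lid's underside. Origin: centre of its underside, z up. Starts flat on the bench. Any lid fits any dish, either way round; a spare one stays wherever it is. It has no lip: it just lies on the rim, 28 mm above the dish's underside.
- bottle_a: bystander: glass bottle with blue cap, 190 mm high, 90 mm across, the nearer to the robot of two at the far right. Origin: underside
- bottle_b: bystander: glass bottle with blue cap, 180 mm high, 84 mm across, the farther of the two. Origin: underside
- tube_a: bystander: capped sample tube standing among the dishes, 64 mm high, 30 mm across. Origin: underside
- tube_b: bystander: another such tube. Origin: underside
Things that resemble listed ones, but are neither listed nor needed, are in the scene too. What is shaped like the lid2 but pink is not meant.

How it is judged:
On the way, in this order (a step that is already met when the one before it is completed fails the run):
1. the shaker has been levelled, before anything is loaded (value of joint shaker between -0.006 and 0.006 rad and not (x of dish1 in the frame of deck between -0.066 and 0.066 m and y of dish1 in the frame of deck between -0.135 and 0.135 m and z of dish1 in the frame of deck between -0.004 and 0.004 m and angle between dish1's own z axis and vertical below 0.05 rad and angle between the x axis of dish1 and the x axis of deck, either way round below 0.35 rad) and not (x of dish2 in the frame of deck between -0.066 and 0.066 m and y of dish2 in the frame of deck between -0.135 and 0.135 m and z of dish2 in the frame of deck between -0.004 and 0.004 m and angle between dish2's own z axis and vertical below 0.05 rad and angle between the x axis of dish2 and the x axis of deck, either way round below 0.35 rad) and not (x of dish3 in the frame of deck between -0.066 and 0.066 m and y of dish3 in the frame of deck between -0.135 and 0.135 m and z of dish3 in the frame of deck between -0.004 and 0.004 m and angle between dish3's own z axis and vertical below 0.05 rad and angle between the x axis of dish3 and the x axis of deck, either way round below 0.35 rad)), for 0.3 s.
2. every dish stands on the mat under its own lid (value of joint shaker between -0.006 and 0.006 rad and x of dish1 in the frame of deck between -0.066 and 0.066 m and y of dish1 in the frame of deck between -0.135 and 0.135 m and z of dish1 in the frame of deck between -0.004 and 0.004 m and angle between each of dish1, dish2, dish3's own z axis and vertical below 0.05 rad and angle between the x axis of each of dish1, dish2, dish3 and the x axis of deck, either way round below 0.35 rad and x of dish2 in the frame of deck between -0.066 and 0.066 m and y of dish2 in the frame of deck between -0.135 and 0.135 m and z of dish2 in the frame of deck between -0.004 and 0.004 m and x of dish3 in the frame of deck between -0.066 and 0.066 m and y of dish3 in the frame of deck between -0.135 and 0.135 m and z of dish3 in the frame of deck between -0.004 and 0.004 m and ((horizontal distance between lid1 and dish1 below 0.005 m and angle between the x axis of lid1 and the x axis of dish1, either way round below 0.09 rad and angle between lid1's own z axis and vertical below 0.06 rad and z of lid1 in the frame of dish1 between 0.025 and 0.031 m) or (horizontal distance between lid2 and dish1 below 0.005 m and angle between the x axis of lid2 and the x axis of dish1, either way round below 0.09 rad and angle between lid2's own z axis and vertical below 0.06 rad and z of lid2 in the frame of dish1 between 0.025 and 0.031 m) or (horizontal distance between lid3 and dish1 below 0.005 m and angle between the x axis of lid3 and the x axis of dish1, either way round below 0.09 rad and angle between lid3's own z axis and vertical below 0.06 rad and z of lid3 in the frame of dish1 between 0.025 and 0.031 m)) and ((horizontal distance between lid1 and dish2 below 0.005 m and angle between the x axis of lid1 and the x axis of dish2, either way round below 0.09 rad and angle between lid1's own z axis and vertical below 0.06 rad and z of lid1 in the frame of dish2 between 0.025 and 0.031 m) or (horizontal distance between lid2 and dish2 below 0.005 m and angle between the x axis of lid2 and the x axis of dish2, either way round below 0.09 rad and angle between lid2's own z axis and vertical below 0.06 rad and z of lid2 in the frame of dish2 between 0.025 and 0.031 m) or (horizontal distance between lid3 and dish2 below 0.005 m and angle between the x axis of lid3 and the x axis of dish2, either way round below 0.09 rad and angle between lid3's own z axis and vertical below 0.06 rad and z of lid3 in the frame of dish2 between 0.025 and 0.031 m)) and ((horizontal distance between lid1 and dish3 below 0.005 m and angle between the x axis of lid1 and the x axis of dish3, either way round below 0.09 rad and angle between lid1's own z axis and vertical below 0.06 rad and z of lid1 in the frame of dish3 between 0.025 and 0.031 m) or (horizontal distance between lid2 and dish3 below 0.005 m and angle between the x axis of lid2 and the x axis of dish3, either way round below 0.09 rad and angle between lid2's own z axis and vertical below 0.06 rad and z of lid2 in the frame of dish3 between 0.025 and 0.031 m) or (horizontal distance between lid3 and dish3 below 0.005 m and angle between the x axis of lid3 and the x axis of dish3, either way round below 0.09 rad and angle between lid3's own z axis and vertical below 0.06 rad and z of lid3 in the frame of dish3 between 0.025 and 0.031 m))), for 0.2 s.
3. the start knob has been pulled fully out, every dish covered (value of joint start_knob above 0.011 m and x of dish1 in the frame of deck between -0.066 and 0.066 m and y of dish1 in the frame of deck between -0.135 and 0.135 m and z of dish1 in the frame of deck between -0.004 and 0.004 m and angle between each of dish1, dish2, dish3's own z axis and vertical below 0.05 rad and angle between the x axis of each of dish1, dish2, dish3 and the x axis of deck, either way round below 0.35 rad and x of dish2 in the frame of deck between -0.066 and 0.066 m and y of dish2 in the frame of deck between -0.135 and 0.135 m and z of dish2 in the frame of deck between -0.004 and 0.004 m and x of dish3 in the frame of deck between -0.066 and 0.066 m and y of dish3 in the frame of deck between -0.135 and 0.135 m and z of dish3 in the frame of deck between -0.004 and 0.004 m and ((horizontal distance between lid1 and dish1 below 0.005 m and angle between the x axis of lid1 and the x axis of dish1, either way round below 0.09 rad and angle between lid1's own z axis and vertical below 0.06 rad and z of lid1 in the frame of dish1 between 0.025 and 0.031 m) or (horizontal distance between lid2 and dish1 below 0.005 m and angle between the x axis of lid2 and the x axis of dish1, either way round below 0.09 rad and angle between lid2's own z axis and vertical below 0.06 rad and z of lid2 in the frame of dish1 between 0.025 and 0.031 m) or (horizontal distance between lid3 and dish1 below 0.005 m and angle between the x axis of lid3 and the x axis of dish1, either way round below 0.09 rad and angle between lid3's own z axis and vertical below 0.06 rad and z of lid3 in the frame of dish1 between 0.025 and 0.031 m)) and ((horizontal distance between lid1 and dish2 below 0.005 m and angle between the x axis of lid1 and the x axis of dish2, either way round below 0.09 rad and angle between lid1's own z axis and vertical below 0.06 rad and z of lid1 in the frame of dish2 between 0.025 and 0.031 m) or (horizontal distance between lid2 and dish2 below 0.005 m and angle between the x axis of lid2 and the x axis of dish2, either way round below 0.09 rad and angle between lid2's own z axis and vertical below 0.06 rad and z of lid2 in the frame of dish2 between 0.025 and 0.031 m) or (horizontal distance between lid3 and dish2 below 0.005 m and angle between the x axis of lid3 and the x axis of dish2, either way round below 0.09 rad and angle between lid3's own z axis and vertical below 0.06 rad and z of lid3 in the frame of dish2 between 0.025 and 0.031 m)) and ((horizontal distance between lid1 and dish3 below 0.005 m and angle between the x axis of lid1 and the x axis of dish3, either way round below 0.09 rad and angle between lid1's own z axis and vertical below 0.06 rad and z of lid1 in the frame of dish3 between 0.025 and 0.031 m) or (horizontal distance between lid2 and dish3 below 0.005 m and angle between the x axis of lid2 and the x axis of dish3, either way round below 0.09 rad and angle between lid2's own z axis and vertical below 0.06 rad and z of lid2 in the frame of dish3 between 0.025 and 0.031 m) or (horizontal distance between lid3 and dish3 below 0.005 m and angle between the x axis of lid3 and the x axis of dish3, either way round below 0.09 rad and angle between lid3's own z axis and vertical below 0.06 rad and z of lid3 in the frame of dish3 between 0.025 and 0.031 m))), for 0.1 s.
At the end, for the whole second after the job is handed in: Shaker level within 0.006 rad; start knob pulled, then back within 2 mm of rest; every dish upright on the mat (centre within 66 mm in x and 135 mm in y of the mat's, length within 0.35 rad of front to back), each under a lid flat on its rim, within 5 mm and 0.09 rad; all at rest (all of step 2 and value of joint start_knob below 0.002 m and linear speed of each of dish1, dish2, dish3, lid1, lid2, lid3 below 0.01 m/s); the robot touches nothing.
It fails at once if a glass bottle is knocked over (angle between any of bottle_a, bottle_b's own z axis and vertical above 0.6 rad).
Of dish1, dish2, dish3 only 2 to 3 are there at a start; the rules pass over those that are not, and their reading is None.
At some moment in a run one of dish1, dish2, dish3 may be knocked a few centimetres aside while the robot is not near it.
Once in a run the grip may slacken for a moment while it holds something.
It also fails if it takes over 210 s, if anything falls off the work surface, if the arm or the gripper's body presses on something with over 40 N, if the wrist force passes 120 N, or if a joint passes its speed limit or range.

## Working session

There is one attempt and no reset: what is moved stays moved. The work goes in short steps, Python scripts to look and compute and a tool call to move; the robot and the scene stay as the last step left them, time stands still between calls to the robot, and variables do not carry over. Pictures are saved under pics/ and viewed, about 12 in all and at most 16, crops included, and the job is handed in when it is done.

Besides the shell and the picture viewer there is one more tool, called after "Request:" by a JSON object that holds its "method" and its "body", one argument or row to a line. send_rows: Moves the arm, as the interface text tells. Its arguments: {"type":"object","properties":{"rows":{"type":"array"}},"required":["rows"]}

```bash
mkdir -p pics; ls
cat > h.py <<'E'
import numpy as np, cv2
from cell import monitor, optics, close_job, manip
def cal(n):
    c=optics.calibration(n); return np.array(c["camera_matrix"],float),np.array(c["rvec"],float).ravel(),np.array(c["tvec"],float).ravel()
def ray(n,uv):
    K,r,t=cal(n); R=cv2.Rodrigues(r)[0]
    d=R.T@np.linalg.inv(K)@np.array([uv[0],uv[1],1.0]); return -R.T@t,d
def at_z(n,uv,z):
    o,d=ray(n,uv); return o+d*(z-o[2])/d[2]
def proj(n,P):
    K,r,t=cal(n); return cv2.projectPoints(np.array(P,float).reshape(-1,1,3),r,t,K,None)[0].reshape(-1,2)
def snap(n,f=None):
    im=optics.snapshot(n)
    if f: cv2.imwrite('pics/'+f,cv2.cvtColor(im,cv2.COLOR_RGB2BGR))
    return im
def px(d): return np.array(d["xy"])*[512,384]
E
python3 - <<'E'
from h import *
a=snap('scene'); b=snap('top')
im=np.vstack([a,b])[...,::-1]; 
cv2.imwrite('pics/a_scene.png',cv2.resize(a[...,::-1],(800,600),interpolation=cv2.INTER_CUBIC))
cv2.imwrite('pics/a_top.png',cv2.resize(b[...,::-1],(800,600),interpolation=cv2.INTER_CUBIC))
for n in('scene','top'):
    K,r,t=cal(n); R=cv2.Rodrigues(r)[0]; print(n,K[0,0],-R.T@t,R[2])
    for q in ('dish1','lid1','deck','vial','screw_head','knob_head','bottle_a','tube_a'):
        print(n,q,[(px(d).round(1).tolist(),round(d['confidence'],2)) for d in optics.tip_of(n,q)])
print(monitor.get_state()); print(manip.grasp_offset)
E
```

```text
pics
scene 471.9643091897029 [ 1.27206501 -0.77512138  1.3823149 ] [-0.50565414  0.39044726 -0.76932752]
scene dish1 [([192.0, 255.7], 0.97), ([246.6, 214.0], 0.75), ([221.5, 234.8], 0.73)]
scene lid1 [([207.2, 284.2], 0.94), ([268.5, 254.7], 0.93), ([240.5, 272.0], 0.92), ([99.1, 293.5], 0.83), ([200.6, 205.8], 0.79), ([167.0, 223.1], 0.66), ([372.8, 150.1], 0.59)]
scene deck [([350.8, 193.7], 0.84)]
scene vial [([327.1, 170.1], 0.57)]
scene screw_head [([372.0, 150.5], 0.53)]
scene knob_head [([323.0, 157.6], 0.61)]
scene bottle_a [([137.0, 260.9], 0.63), ([157.8, 299.4], 0.59)]
scene tube_a [([248.4, 241.0], 0.7), ([214.6, 260.1], 0.59)]
top 428.9021841663398 [ 0.34625642 -0.14702841  1.4675177 ] [ 0.07166832  0.00334316 -0.99742292]
top dish1 [([326.8, 187.2], 0.93), ([293.8, 190.9], 0.74), ([257.5, 191.1], 0.7)]
top lid1 [([304.8, 137.1], 0.91), ([337.6, 235.0], 0.84), ([290.0, 234.0], 0.8), ([420.9, 195.2], 0.78), ([339.7, 149.8], 0.59), ([269.4, 138.5], 0.57)]
top deck [([162.0, 131.4], 0.92)]
top vial [([165.3, 178.0], 0.94), ([329.6, 187.1], 0.5)]
top screw_head [([89.7, 167
[... 166 characters left out ...]
0.46), ([142.4, 196.5], 0.18)]
{'time_s': 0.9, 'joints': array([ 1.18997537e+00,  5.26380692e-02,  1.61291011e+00,  6.20197174e-05,
        1.47600628e+00, -1.18994503e-01]), 'dq': array([-0.00032335,  0.00137017,  0.0002884 , -0.00132075,  0.00096255,
       -0.00099446]), 'joint_efforts': array([ 1.05088733e-03, -3.93653834e+01, -3.70478296e+01,  4.80700237e-06,
        1.94690151e-04, -9.27781201e-06]), 'ee_pos': array([0.16174935, 0.60368381, 0.23133596]), 'ee_rot': array([-4.10104847e-01, -3.11465919e+00, -8.21124900e-05]), 'contact_force': array([ 1.17691437, -0.30999776,  0.71669796]), 'wrist_torque': array([ 0.05046159,  0.00657509, -0.00850913]), 'width': 0.08514110434925945}
0.0187
```

View pics/a_scene.png

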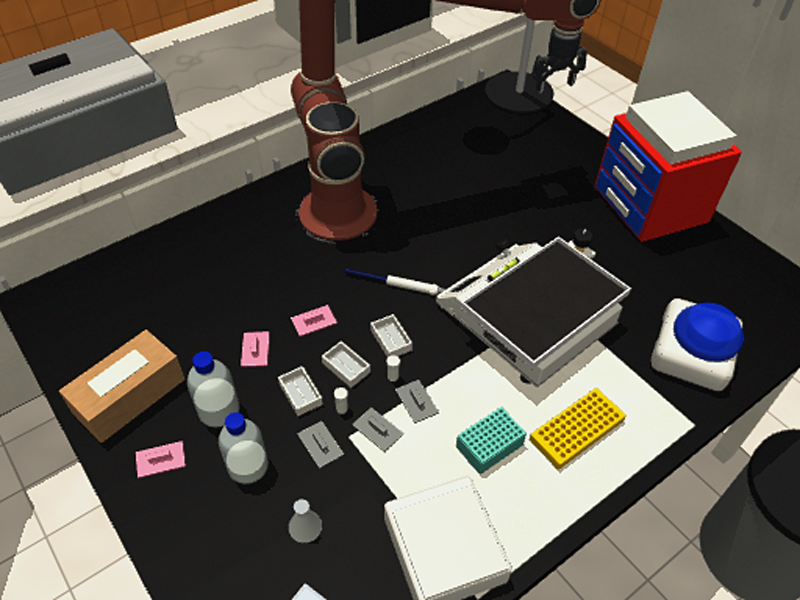

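View pics/a_top.png

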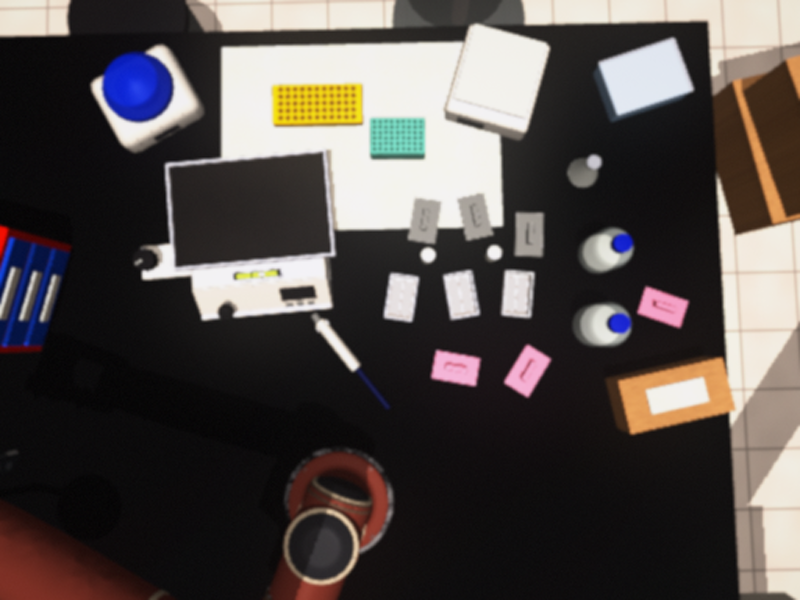

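The scene view shows three white dishes near (300,390), (346,363) and (390,335), with three grey lids behind them and two tubes between. Pink look-alike lids lie around them. In the top view the shaker deck spans (165,155)–(335,270), the screw is at (147,259), the knob at (226,310) and the vial at (258,274). The bottles are at the right. Next I'll measure these precisely.

```bash
cat >> h.py <<'E'
def rects(im,mask,n,z,amin,amax):
    k=4; m=cv2.resize(mask.astype(np.uint8)*255,None,fx=k,fy=k,interpolation=cv2.INTER_LINEAR); m=(m>127).astype(np.uint8)
    out=[]
    for c in cv2.findContours(m,cv2.RETR_EXTERNAL,cv2.CHAIN_APPROX_NONE)[0]:
        uv=(c.reshape(-1,2)+0.5)/k-0.5
        P=np.array([at_z(n,u,z)[:2] for u in uv])
        (cx,cy),(w,h),a=cv2.minAreaRect((P*1000).astype(np.float32))
        if w<h: w,h,a=h,w,a+90
        a=(a+90)%180-90
        if amin<w*h<amax: out.append((round(cx,1),round(cy,1),round(w,1),round(h,1),round(float(np.radians(a)),3),uv.mean(0).round(1).tolist()))
    return out
def dishes_lids(im,n='top',zd=0.028,zl=0.003):
    hsv=cv2.cvtColor(im,cv2.COLOR_RGB2HSV); S=hsv[...,1];V=hsv[...,2]
    return rects(im,(S<50)&(V>110),n,zd,2500,9000), rects(im,(S<50)&(V>60)&(V<150),n,zl,2000,9000)
E
python3 - <<'E'
from h import *
im=snap('top')
d,l=dishes_lids(im)
print('D',*d,sep='\n'); print('L',*l,sep='\n')
# deck dark interior
g=cv2.cvtColor(im,cv2.COLOR_RGB2GRAY)
print(rects(im,(g<70)&(np.indices(g.shape)[0]<180)&(np.indices(g.shape)[0]>95)&(np.indices(g.shape)[1]>102)&(np.indices(g.shape)[1]<218),'top',0.108,20000,120000))
for q,z in(('screw_head',.097),('vial',.11),('knob_head',.08),('deck',.11)):
    p=[px(x) for x in optics.tip_of('top',q)][:1]
    print(q,[at_z('top',u,z).round(4) for u in p])
c=cv2.resize(im[90:215,80:220,::-1],None,fx=5,fy=5,interpolation=cv2.INTER_CUBIC)
s=snap('scene')[130:230,270:410,::-1]; 
cv2.imwrite('pics/b.png',c[:600]); cv2.imwrite('pics/c.png',cv2.resize(s,None,fx=5.5,fy=5.5,interpolation=cv2.INTER_CUBIC))
print(im[234//1, 285:300].tolist()[:6])
E
```

```text
Traceback (most recent call last):
  File "h.py", line 30, in dishes_lids
    return rects(im,(S<50)&(V>110),n,zd,2500,9000), rects(im,(S<50)&(V>60)&(V<150),n,zl,2000,9000)
           ~~~~~^^^^^^^^^^^^^^^^^^^^^^^^^^^^^^^^^^
  File "h.py", line 22, in rects
    P=np.array([at_z(n,u,z)[:2] for u in uv])
                ~~~~^^^^^^^
  File "h.py", line 9, in at_z
    o,d=ray(n,uv); return o+d*(z-o[2])/d[2]
        ~~~^^^^^^
  File "h.py", line 6, in ray
    K,r,t=cal(n); R=cv2.Rodrigues(r)[0]
          ~~~^^^
  File "h.py", line 4, in cal
    c=optics.calibration(n); return np.array(c["camera_matrix"],float),np.array(c["rvec"],float).ravel(),np.array(c["tvec"],float).ravel()
ValueError: time passes only in moves, steps and waits
```

```bash
sed -i 's/^def cal(n):/from functools import lru_cache\n@lru_cache(None)\ndef cal(n):/' h.py
python3 - <<'E'
from h import *
im=snap('top')
d,l=dishes_lids(im)
print('D',*d,sep='\n'); print('L',*l,sep='\n')
g=cv2.cvtColor(im,cv2.COLOR_RGB2GRAY)
I=np.indices(g.shape)
print(rects(im,(g<70)&(I[0]<180)&(I[0]>95)&(I[1]>102)&(I[1]<218),'top',0.108,20000,120000))
for q,z in(('screw_head',.097),('vial',.11),('knob_head',.08),('deck',.11)):
    p=[px(x) for x in optics.tip_of('top',q)][:1]
    print(q,[at_z('top',u,z).round(4) for u in p])
c=cv2.resize(im[90:210,80:220,::-1],None,fx=5,fy=5,interpolation=cv2.INTER_CUBIC)
s=snap('scene')[130:230,270:410,::-1]
cv2.imwrite('pics/b.png',c); cv2.imwrite('pics/c.png',cv2.resize(s,None,fx=5.5,fy=5.5,interpolation=cv2.INTER_CUBIC))
E
```

```text
D
(215.9, -726.6, 127.3, 55.1, -1.369, [433.1, 252.8])
(343.8, -1.5, 150.5, 33.6, 0.699, [214.2, 218.6])
(436.9, -143.5, 103.2, 66.8, -0.163, [256.5, 189.9])
(439.4, -394.0, 103.4, 67.5, -0.107, [331.0, 187.6])
(439.6, -272.8, 102.8, 67.7, 0.146, [294.9, 188.4])
(529.1, -587.8, 103.2, 82.2, -1.15, [388.5, 159.6])
(568.1, -423.9, 95.3, 60.1, -0.032, [338.4, 149.6])
(702.9, -555.7, 83.2, 45.3, -0.845, [375.1, 109.3])
L
(-94.7, 23.8, 71.6, 46.4, -0.358, [208.3, 350.6])
(-39.2, -91.0, 158.5, 38.9, -0.4, [244.6, 332.8])
(450.6, 627.2, 106.8, 22.6, -0.272, [32.3, 190.8])
(438.7, -143.5, 110.4, 73.6, -0.166, [256.4, 189.8])
(457.1, 666.4, 111.8, 18.8, -0.234, [20.4, 188.6])
(441.2, -398.8, 109.8, 74.0, -0.113, [331.0, 187.5])
(441.5, -275.0, 109.7, 73.9, 0.15, [294.8, 188.3])
(462.3, 714.3, 119.8, 23.4, -0.196, [6.5, 186.8])
(572.0, -428.7, 103.8, 68.0, -0.031, [338.1, 149.4])
(709.3, -559.4, 87.0, 68.0, -1.239, [374.1, 108.6])
[(618.8, 164.5, 315.8, 205.5, -1.495, [159.3, 133.9]), (649.0, 286.3, 194.8, 122.1, 0.0, [111.7, 116.3])]
screw_head [array([0.5168, 0.3838, 0.097 ])]
vial [array([0.4748, 0.1514, 0.11  ])]
knob_head [array([0.4124, 0.2331, 0.08  ])]
deck [array([0.6228, 0.1479, 0.11  ])]
```

View pics/b.png

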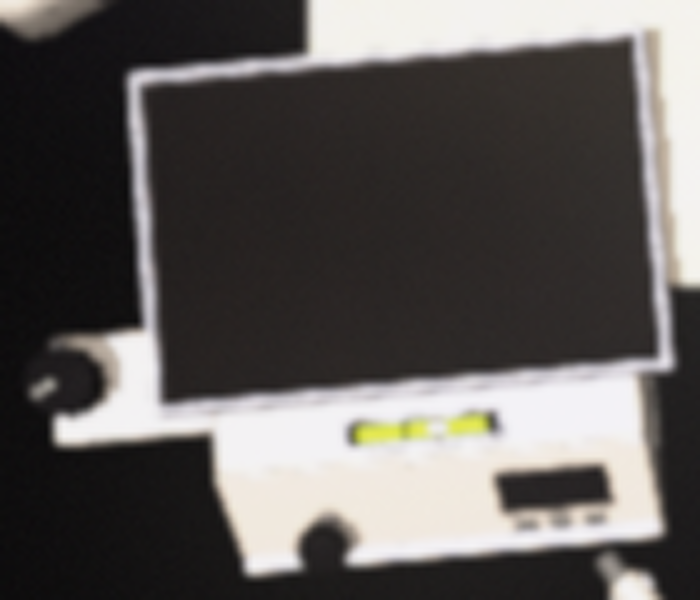

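View pics/c.png

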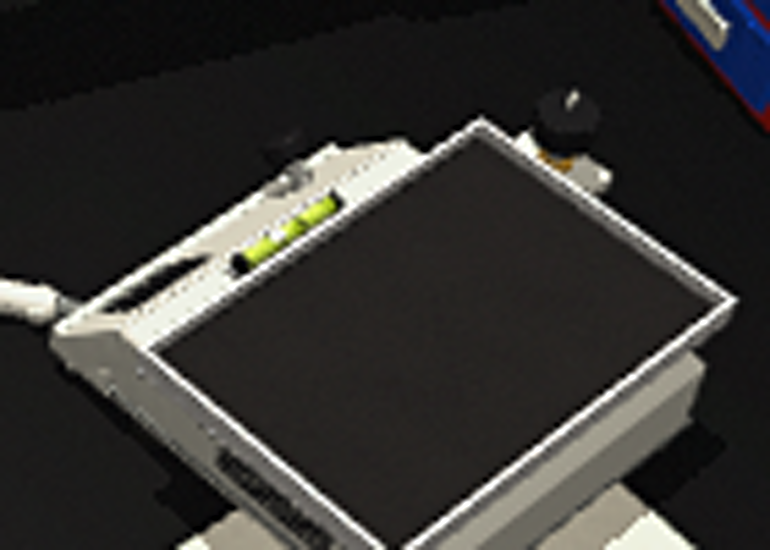

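The bubble sits about 9 mm to the right of the vial centre: vial centre is near crop (424,428) and the bubble near (440,428). So the tilt is roughly -13 mrad and needs about 1.8 rad clockwise. The screw head is at crop (65,380) and the knob at (325,540).

Run:
```python
from h import *
print('screw top',at_z('top',(93,165.8),.108),'scene',at_z('scene',(373.3,150),.11))
def tri(u,v):
    o1,d1=ray('top',u);o2,d2=ray('scene',v)
    s=np.linalg.lstsq(np.c_[d1,-d2],o2-o1,rcond=None)[0]; a=o1+s[0]*d1;b=o2+s[1]*d2; return (a+b)/2,np.linalg.norm(a-b)
print('screw tri',tri((93,165.8),(373.3,150)))
print('knob tri',tri((80+325/5,90+540/5),(270+283/5.5,130+148/5.5)))
c=np.array([[142,85],[635,42],[660,352],[165,403]])/5+[80,90]
P=np.array([at_z('top',u,z) for u,z in zip(c,(.113,.113,.113,.113))]);print(P, P.mean(0))
print([np.arctan2(-(P[i]-P[j])[0],(P[i]-P[j])[1]) for i,j in((0,1),(3,2))],[np.arctan2((P[i]-P[j])[1],(P[i]-P[j])[0]) for i,j in((0,3),(1,2))])
from scipy.spatial.transform import Rotation as R
print(R.from_rotvec(monitor.get_state()['ee_rot']).as_matrix())
```

```text
screw top [0.51882148 0.37668336 0.108     ] scene [0.52288078 0.38357962 0.11      ]
screw tri (array([0.52109023, 0.37980599, 0.10931346]), np.float64(0.008147686847135007))
knob tri (array([0.41439395, 0.21804245, 0.08181875]), np.float64(0.0016203888763780773))
[[ 0.7073854   0.32670585  0.113     ]
 [ 0.72899415  0.00938346  0.113     ]
 [ 0.52797139 -0.00431167  0.113     ]
 [ 0.50156828  0.31094093  0.113     ]] [0.61647981 0.16067964 0.113     ]
[np.float64(0.06799217041874146), np.float64(0.08355723858158028)] [np.float64(0.07644746565575496), np.float64(0.06802213876180298)]
[[-9.65931527e-01  2.58797769e-01 -2.41162252e-05]
 [ 2.58797770e-01  9.65931527e-01 -1.38203032e-05]
 [ 1.97179586e-05 -1.95906919e-05 -1.00000000e+00]]
```

Request:
{"method": "send_rows", "body": {
  "rows": [
    [0.0325, -0.0202, 0, 0, 0, 0, 100],
    [0.0325, -0.0202, 0, 0, 0, 0, 100],
    [0.0325, -0.0202, 0, 0, 0, 0, 100],
    [0.0325, -0.0202, 0, 0, 0, 0, 100],
    [0.0325, -0.0202, 0, 0, 0, 0, 100]
  ]
}}

```text
time_s: 1.67
ee_pos: [0.3254, 0.5017, 0.2315]
ee_rot: [0.409, 3.115, 0.001]
contact_force: [1.0, 0.7, -0.1]
width: 0.0854
```

Request:
{"method": "send_rows", "body": {
  "rows": [
    [0.0325, -0.0202, 0, 0, 0, 0, 80],
    [0.0325, -0.0202, 0, 0, 0, 0, 80],
    [0.0325, -0.0202, 0, 0, 0, 0, 80],
    [0.0325, -0.0202, 0, 0, 0, 0, 80],
    [0.0325, -0.0202, 0, 0, 0, 0, 80]
  ]
}}

```text
time_s: 2.08
ee_pos: [0.4882, 0.4004, 0.2315]
ee_rot: [0.41, 3.114, 0.0]
contact_force: [-0.2, 0.4, 0.4]
width: 0.0682
```

Request:
{"method": "send_rows", "body": {
  "rows": [
    [0.0325, -0.0202, 0, 0, 0, 0, 80],
    [0, 0, 0, 0, 0, 0, 80],
    [0, 0, 0, 0, 0, 0, 80]
  ]
}}

```text
time_s: 2.33
ee_pos: [0.5206, 0.3802, 0.231]
ee_rot: [-0.415, -3.113, 0.0]
contact_force: [-0.8, 0.4, -0.0]
width: 0.0683
```

```bash
python3 -c "
from h import *
s=monitor.get_state(); print(s['joints'],s['ee_pos'],s['ee_rot'],s['width'])"
```

```text
[ 5.15247854e-01  9.89322320e-02  1.56465597e+00  2.57963468e-04
  1.47853271e+00 -7.90431764e-01] [0.52063978 0.38017524 0.23101416] [-4.15186759e-01 -3.11345533e+00  1.78953127e-04] 0.06827837256438772
```

Request:
{"method": "send_rows", "body": {
  "rows": [
    [0, 0, -0.035, 0, 0, 0, 80],
    [0, 0, -0.035, 0, 0, 0, 80],
    [0, 0, -0.035, 0, 0, 0, 80],
    [0, 0, -0.03, 0, 0, 0, 80],
    [0, 0, -0.012, 0, 0, 0, 80]
  ]
}}

```text
time_s: 2.75
ee_pos: [0.515, 0.3808, 0.0786]
ee_rot: [-0.407, -3.108, 0.008]
contact_force: [-0.8, 0.2, -0.9]
width: 0.0684
```

Request:
{"method": "send_rows", "body": {
  "rows": [
    [0, 0, 0, 0, 0, 0, 40],
    [0, 0, 0, 0, 0, 0, 40],
    [0, 0, 0, 0, 0, 0, 40],
    [0, 0, 0, 0, 0, 0, 40],
    [0, 0, 0, 0, 0, 0, 40]
  ]
}}

```text
time_s: 3.17
ee_pos: [0.5188, 0.3818, 0.0855]
ee_rot: [-0.41, -3.114, -0.001]
contact_force: [-4.9, -1.6, -2.1]
width: 0.0422
```

Request:
{"method": "send_rows", "body": {
  "rows": [
    [0, 0, 0, 0, 0, 0, 10],
    [0, 0, 0, 0, 0, 0, 10],
    [0, 0, 0, 0, 0, 0, 10]
  ]
}}

```text
time_s: 3.42
ee_pos: [0.5188, 0.3818, 0.0856]
ee_rot: [-0.41, -3.114, -0.001]
contact_force: [-5.4, -1.4, -1.6]
width: 0.0421
```

Request:
{"method": "send_rows", "body": {
  "rows": [
    [0, 0, 0, 0, 0, -0.12, 10],
    [0, 0, 0, 0, 0, -0.12, 10],
    [0, 0, 0, 0, 0, -0.12, 10],
    [0, 0, 0, 0, 0, -0.12, 10],
    [0, 0, 0, 0, 0, -0.12, 10]
  ]
}}

```text
time_s: 3.83
ee_pos: [0.5191, 0.3822, 0.0856]
ee_rot: [-1.319, -2.851, -0.002]
contact_force: [-3.9, 0.1, -3.7]
width: 0.042
```

```bash
python3 -c "
from h import *
s=monitor.get_state(); print(s['joints'],s['ee_pos'],s['ee_rot'],s['width'],s['contact_force'],s['wrist_torque'])
im=snap('top'); sc=snap('scene')
a=cv2.resize(im[140:210,80:200,::-1],(720,420),interpolation=cv2.INTER_CUBIC)
cv2.imwrite('pics/d.png',a)
"
```

```text
[ 5.18867436e-01  2.23120279e-01  1.67868500e+00  1.01585619e-03
  1.23869212e+00 -1.85431565e-01] [0.51913633 0.38221288 0.08560977] [-1.31931742e+00 -2.85097796e+00 -2.27646178e-03] 0.042048895759197805 [-3.92180951  0.14261056 -3.7064102 ] [0.07502595 0.46186198 0.22746216]
```

View pics/d.png

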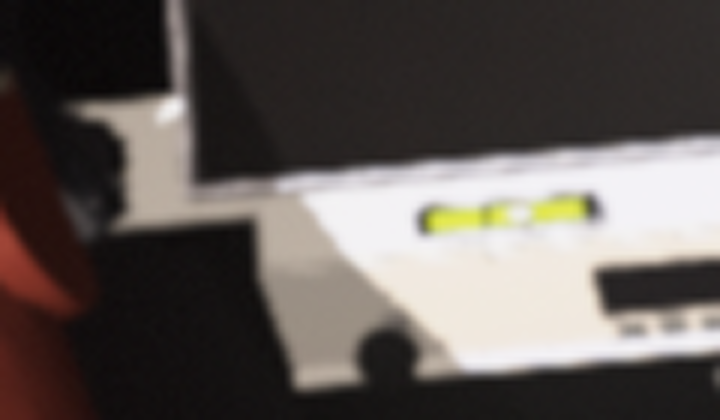

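The screw turns with the gripper. The bubble is at (520,213), against a vial centre of about (510,213), so roughly 5 mm remain.

Request:
{"method": "send_rows", "body": {
  "rows": [
    [0, 0, 0, 0, 0, -0.12, 10],
    [0, 0, 0, 0, 0, -0.12, 10],
    [0, 0, 0, 0, 0, -0.12, 10],
    [0, 0, 0, 0, 0, -0.12, 10],
    [0, 0, 0, 0, 0, -0.12, 10]
  ]
}}

```text
time_s: 4.35
ee_pos: [0.5196, 0.3824, 0.0855]
ee_rot: [2.099, 2.338, 0.004]
contact_force: [-4.4, 0.7, -1.8]
width: 0.0422
```

Request:
{"method": "send_rows", "body": {
  "rows": [
    [0, 0, 0, 0, 0, -0.11, 10],
    [0, 0, 0, 0, 0, -0.11, 10],
    [0, 0, 0, 0, 0, -0.11, 10],
    [0, 0, 0, 0, 0, 0, 10]
  ]
}}

```text
time_s: 4.68
ee_pos: [0.5199, 0.3823, 0.0856]
ee_rot: [-2.452, -1.964, -0.005]
contact_force: [-3.3, 1.9, -2.7]
width: 0.0424
```

```bash
cat >> h.py <<'E'
def bubble(im):
    c=cv2.resize(im[160:195,140:185],None,fx=10,fy=10,interpolation=cv2.INTER_CUBIC).astype(float)
    yg=c[...,1]-c[...,2]   # green minus blue
    m=yg>60; ys,xs=np.nonzero(m); p=np.polyfit(xs,ys,1)
    X=np.arange(xs.min()-15,xs.max()+16); Y=np.polyval(p,X)
    prof=np.array([c[int(round(y))-4:int(round(y))+5,x].mean(0) for x,y in zip(X,Y)])
    return X,prof,xs.min(),xs.max()
E
python3 -c "
from h import *
im=snap('top'); X,p,a,b=bubble(im); print(a,b,(a+b)/2)
for x,q in zip(X[::8],p[::8]): print(x,q.astype(int),end=' ')
c=im[160:195,140:185,::-1]
cv2.imwrite('pics/e.png',cv2.resize(c,(720,560),interpolation=cv2.INTER_CUBIC))
"
```

```text
108 381 244.5
93 [187 183 191] 101 [127 126 116] 109 [127 130  62] 117 [177 185  56] 125 [212 219  71] 133 [222 228  78] 141 [225 231  80] 149 [226 231  81] 157 [226 232  82] 165 [226 233  82] 173 [226 232  81] 181 [226 232  82] 189 [225 231  82] 197 [214 220  78] 205 [193 199  73] 213 [188 195  67] 221 [203 209  88] 229 [222 225 147] 237 [235 234 206] 245 [237 236 229] 253 [238 236 231] 261 [234 233 218] 269 [211 211 177] 277 [186 190 120] 285 [189 196  80] 293 [209 218  73] 301 [223 228  76] 309 [226 231  80] 317 [226 231  83] 325 [227 231  85] 333 [227 231  86] 341 [227 231  86] 349 [228 232  86] 357 [226 230  85] 365 [213 220  80] 373 [176 183  67] 381 [112 116  56] 389 [80 77 65]
```

View pics/e.png

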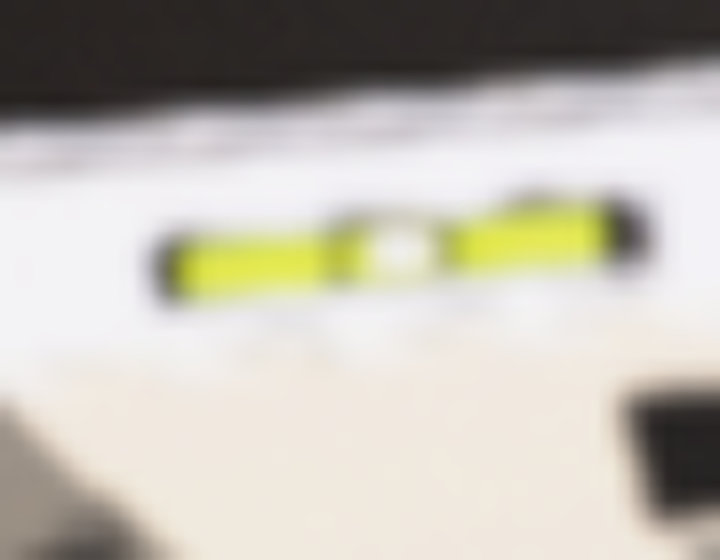

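Both lines are visible at about 212 and 280 in the profile, with the bubble between them at about 250, so roughly -1.7 mrad is left. I'll turn 0.2 rad more, release and rise.

Request:
{"method": "send_rows", "body": {
  "rows": [
    [0, 0, 0, 0, 0, -0.1, 10],
    [0, 0, 0, 0, 0, -0.1, 10],
    [0, 0, 0, 0, 0, 0, 10],
    [0, 0, 0, 0, 0, 0, 75],
    [0, 0, 0, 0, 0, 0, 75]
  ]
}}

```text
time_s: 5.15
ee_pos: [0.5204, 0.3817, 0.0855]
ee_rot: [2.633, 1.713, 0.004]
contact_force: [0.6, -0.6, -0.3]
width: 0.0635
```

Request:
{"method": "send_rows", "body": {
  "rows": [
    [0, 0, 0, 0, 0, 0, 75],
    [0, 0, 0, 0, 0, 0, 75],
    [0, 0, 0.03, 0, 0, 0, 75],
    [0, 0, 0.04, 0, 0, 0, 75],
    [0, 0, 0.04, 0, 0, 0, 75]
  ]
}}

```text
time_s: 5.57
ee_pos: [0.5185, 0.3808, 0.1941]
ee_rot: [2.636, 1.71, -0.005]
contact_force: [1.0, 0.2, 0.8]
width: 0.0641
```

Request:
{"method": "send_rows", "body": {
  "rows": [
    [0, 0, 0.04, 0, 0, 0.12, 100],
    [0, 0, 0.04, 0, 0, 0.12, 100],
    [0, -0.03, 0, 0, 0, 0.12, 100],
    [0, -0.035, 0, 0, 0, 0.12, 100],
    [0, -0.035, 0, 0, 0, 0.12, 100]
  ]
}}

```text
time_s: 5.98
ee_pos: [0.5197, 0.2809, 0.2763]
ee_rot: [2.002, 2.418, 0.004]
contact_force: [0.8, -0.2, -0.4]
width: 0.0854
```

```bash
python3 -c "
from h import *
im=snap('top'); s=monitor.get_state(); print(s['joints'],s['ee_pos'],s['ee_rot'])
try:
  X,p,a,b=bubble(im); print(a,b); print([(x,q[2].astype(int)) for x,q in zip(X[::6],p[::6])])
except Exception as e: print(e)
hsv=cv2.cvtColor(im,cv2.COLOR_RGB2HSV); 
for t in (110,140): print(*rects(im,(hsv[...,1]<50)&(hsv[...,2]>t),'top',.028,2500,9000),sep='\n')
cv2.imwrite('pics/f.png',cv2.resize(im[110:230,240:360,::-1],(600,600),interpolation=cv2.INTER_NEAREST))
print(im[188,240:275].max(1)); print(im[149,328:350].max(1))
"
```

```text
[ 0.36285047 -0.05645016  1.64870114 -0.00481881  1.54891971  0.174092  ] [0.51989865 0.27531248 0.2754619 ] [ 1.99927895  2.41761698 -0.00315934]
107 381
[(np.int64(92), np.int64(126)), (np.int64(98), np.int64(89)), (np.int64(104), np.int64(60)), (np.int64(110), np.int64(45)), (np.int64(116), np.int64(49)), (np.int64(122), np.int64(61)), (np.int64(128), np.int64(72)), (np.int64(134), np.int64(75)), (np.int64(140), np.int64(77)), (np.int64(146), np.int64(76)), (np.int64(152), np.int64(75)), (np.int64(158), np.int64(75)), (np.int64(164), np.int64(75)), (np.int64(170), np.int64(74)), (np.int64(176), np.int64(75)), (np.int64(182), np.int64(76)), (np.int64(188), np.int64(78)), (np.int64(194), np.int64(77)), (np.int64(200), np.int64(74)), (np.int64(206), np.int64(73)), (np.int64(212), np.int64(72)), (np.int64(218), np.int64(94)), (np.int64(224), np.int64(128)), (np.int64(230), np.int64(170)), (np.int64(236), np.int64(206)), (np.int64(242), np.int64(222)), (np.int64(248), np.int64(231)), (np.int64(254), np.int64(228)), (np.int64(260), np.int64(214)), (np.int64(266), np.int64(180)), (np.int
[... 1011 characters left out ...]
702.9, -555.9, 83.3, 43.2, -0.806, [375.5, 109.2])
(215.9, -726.6, 127.3, 54.8, -1.374, [433.1, 252.8])
(343.8, -1.9, 145.9, 31.5, 0.682, [214.4, 218.8])
(368.7, -575.1, 95.7, 87.4, -1.402, [386.6, 207.7])
(436.9, -143.3, 101.3, 65.3, -0.163, [256.5, 189.7])
(439.4, -394.2, 100.9, 65.0, -0.113, [331.0, 187.6])
(439.6, -272.6, 100.5, 65.2, 0.152, [294.9, 188.1])
(523.2, -584.7, 90.3, 83.9, 0.834, [387.6, 161.2])
(568.1, -422.2, 88.7, 56.5, -0.034, [338.2, 149.6])
[ 29  28  30  29  30  30  41 108 191 223 227 229 231 230 230 232 236 234
 231 231 230 231 230 228 216 197 147  70  33  33  31  31  31  30  30]
[ 36  65 125 158 166 166 166 159 128 101 133 160 161 157 158 163 164 165
 155 114  54  27]
```

View pics/f.png

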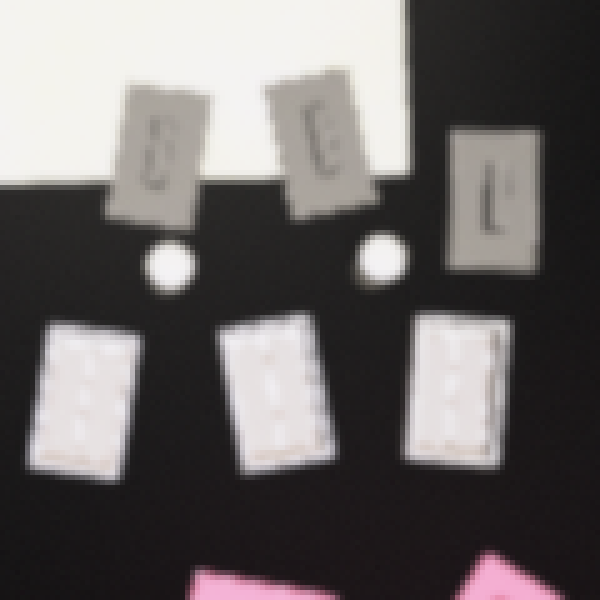

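The three dishes, three grey lids and two tubes all show clearly and nothing has been disturbed. The bubble is within about 1 mm of centre. Next I'll fit box models to get accurate poses.

```bash
cat >> h.py <<'E'
from scipy.optimize import minimize
def fitbox(mask_up,k,p0,z0,h,n='top',L=.096,W=.060):
    """mask_up: filled binary mask upsampled k; fit x,y,yaw of box silhouette (IoU)"""
    K,r,t=cal(n)
    c=np.array([[sx*L/2,sy*W/2,z] for sx in(-1,1) for sy in(-1,1) for z in(z0,z0+h)])
    def render(p):
        R=np.array([[np.cos(p[2]),-np.sin(p[2])],[np.sin(p[2]),np.cos(p[2])]])
        P=np.c_[c[:,:2]@R.T+p[:2],c[:,2]]
        uv=(cv2.projectPoints(P.reshape(-1,1,3),r,t,K,None)[0].reshape(-1,2)+.5)*k-.5
        m=np.zeros(mask_up.shape,np.uint8)
        cv2.fillConvexPoly(m,np.round(cv2.convexHull(uv.astype(np.float32))*16).astype(np.int32),1,shift=4); return m
    f=lambda q:-(lambda m:(m&mask_up).sum()/(m|mask_up).sum())(render(np.array(q)*[1,1,10]))
    s0=np.array([p0[0],p0[1],p0[2]/10])
    r_=minimize(f,s0,method='Nelder-Mead',options=dict(initial_simplex=np.vstack([s0,s0+[.006,0,0],s0+[0,.006,0],s0+[0,0,.012]]),xatol=1e-4,fatol=1e-5))
    return r_.x*[1,1,10],-r_.fun
def fit_at(im,x,y,yaw,kind,z=0,n='top',lo=None,hi=256,box=26):
    k=8; u,v=proj(n,[[x,y,z+.01]])[0].round().astype(int)
    hsv=cv2.cvtColor(im,cv2.COLOR_RGB2HSV)
    up=lambda a:cv2.resize(a,None,fx=k,fy=k,interpolation=cv2.INTER_CUBIC)
    if lo is None: lo,hi=(125,300) if kind=='dish' else (95,205)
    V=up(im.astype(np.float32)).max(2); m=((V>lo)&(V<hi)).astype(np.uint8)
    S=up(hsv[...,1].astype(np.float32)); m&=(S<60).astype(np.uint8)
    w=np.zeros_like(m); w[(v-box)*k:(v+box)*k,(u-box)*k:(u+box)*k]=1; m&=w
    m=cv2.morphologyEx(m,cv2.MORPH_OPEN,np.ones((2*k+1,2*k+1),np.uint8))
    cs=cv2.findContours(m,cv2.RETR_EXTERNAL,cv2.CHAIN_APPROX_NONE)[0]
    cc=max(cs,key=lambda q:cv2.contourArea(q)-20*k*abs(cv2.pointPolygonTest(q,(float(u*k),float(v*k)),True))*(cv2.pointPolygonTest(q,(float(u*k),float(v*k)),False)<0))
    f=np.zeros_like(m); cv2.drawContours(f,[cc],-1,1,-1)
    return fitbox(f,k,(x,y,yaw),z,.028 if kind=='dish' else .005,n)
E
python3 - <<'E'
from h import *
im=snap('top')
for d in((.437,-.1435,-.163),(.4394,-.394,-.1),(.4396,-.273,.146)): 
    for lo in(105,145): print('dish',*fit_at(im,*d,'dish',lo=lo))
for uv,a in (((271.5,141),-.12),((304.5,139),.17),((338.4,149.6),-.03)):
    P=at_z('top',uv,.005); print('lid',*fit_at(im,P[0],P[1],a,'lid'))
E
```

```text
dish [ 0.43691939 -0.14405901 -0.1773272 ] 0.8918926174496644
dish [ 0.4370142  -0.14349631 -0.16310069] 0.9569839664885166
dish [ 0.44063133 -0.39642828 -0.11288676] 0.9457856952938049
dish [ 0.43993185 -0.39608299 -0.1113695 ] 0.9631224312914138
dish [ 0.43970382 -0.27402044  0.14480944] 0.9130921596331742
dish [ 0.43993489 -0.27357578  0.15026217] 0.9750121926729208
lid [ 0.60598416 -0.19895177 -0.18399281] 0.9465372127478485
lid [ 0.61290784 -0.30926714  0.19461551] 0.9512792340291948
lid [ 0.57167272 -0.42786567 -0.04815287] 0.9823074543767398
```

Request:
{"method": "send_rows", "body": {
  "rows": [
    [-0.0075, -0.038, -0.005, 0, 0, 0.111, 100],
    [-0.0075, -0.038, -0.005, 0, 0, 0.111, 100],
    [-0.0075, -0.038, -0.005, 0, 0, 0.111, 100],
    [-0.0075, -0.038, -0.005, 0, 0, 0.111, 100],
    [-0.0075, -0.038, -0.005, 0, 0, 0.111, 100]
  ]
}}

```text
time_s: 6.5
ee_pos: [0.4815, 0.091, 0.2495]
ee_rot: [1.27, 2.873, 0.001]
contact_force: [0.9, -0.9, 0.5]
width: 0.0854
```

Request:
{"method": "send_rows", "body": {
  "rows": [
    [-0.0075, -0.038, -0.01, 0, 0, 0.111, 100],
    [-0.0075, -0.038, -0.01, 0, 0, 0.111, 100],
    [-0.0075, -0.038, -0.01, 0, 0, 0.111, 100],
    [-0.0075, -0.038, -0.01, 0, 0, 0.111, 100],
    [-0.0075, -0.038, -0.01, 0, 0, 0.111, 100]
  ]
}}

```text
time_s: 6.92
ee_pos: [0.4468, -0.0885, 0.2025]
ee_rot: [0.485, 3.102, -0.0]
contact_force: [0.4, -0.9, -0.5]
width: 0.0856
```

Request:
{"method": "send_rows", "body": {
  "rows": [
    [-0.0075, -0.038, -0.01, 0, 0, 0.111, 100],
    [0, 0, 0, 0, 0, 0, 100],
    [0, 0, 0, 0, 0, 0, 100],
    [0, 0, 0, 0, 0, 0, 100]
  ]
}}

```text
time_s: 7.25
ee_pos: [0.4405, -0.1224, 0.1934]
ee_rot: [0.334, 3.123, 0.001]
contact_force: [-0.4, 0.4, -0.4]
width: 0.0856
```

```bash
cat >> h.py <<'E'
def jaw():
    s=monitor.get_state(); R=cv2.Rodrigues(np.array(s['ee_rot'],float))[0]; return s,float(np.arctan2(R[1,1],R[0,1]))
def to(x,y,z,j):
    s,a=jaw(); d=(j-a+np.pi/2)%np.pi-np.pi/2
    print('delta',(np.array([x,y,z])-s['ee_pos']).round(4),'turn',round(d,4),'at',s['ee_pos'].round(4),'q6',s['joints'][5].round(2),'tilt',cv2.Rodrigues(np.array(s['ee_rot'],float))[0][:2,2].round(3),'w',round(s['width'],4),'t',s['time_s'])
E
python3 -c "
from h import *
to(.437,-.1435,.2,1.5708-.165)"
```

```text
delta [-0.0035 -0.0211  0.0066] turn 0.0479 at [ 0.4405 -0.1224  0.1934] q6 -1.79 tilt [0.001 0.   ] w 0.0856 t 7.25
```

Request:
{"method": "send_rows", "body": {
  "rows": [
    [-0.0035, -0.021, 0, 0, 0, 0.048, 100],
    [0, 0, -0.035, 0, 0, 0, 100],
    [0, 0, -0.035, 0, 0, 0, 100],
    [0, 0, -0.035, 0, 0, 0, 100],
    [0, 0, -0.03, 0, 0, 0, 100]
  ]
}}

```text
time_s: 7.67
ee_pos: [0.4372, -0.142, 0.0568]
ee_rot: [0.254, 3.13, 0.0]
contact_force: [0.2, -0.8, -1.4]
width: 0.0855
```

Request:
{"method": "send_rows", "body": {
  "rows": [
    [0, 0, -0.025, 0, 0, 0, 100],
    [0, 0, -0.018, 0, 0, 0, 100],
    [0, 0, -0.0114, 0, 0, 0, 100],
    [0, 0, 0, 0, 0, 0, 100],
    [0, 0, 0, 0, 0, 0, 100]
  ]
}}

```text
time_s: 8.08
ee_pos: [0.4373, -0.143, 0.004]
ee_rot: [0.255, 3.131, -0.0]
contact_force: [1.2, -0.2, 0.5]
width: 0.0851
```

Request:
{"method": "send_rows", "body": {
  "rows": [
    [0, 0, 0, 0, 0, 0, 40],
    [0, 0, 0, 0, 0, 0, 40],
    [0, 0, 0, 0, 0, 0, 40],
    [0, 0, 0, 0, 0, 0, 40]
  ]
}}

```text
time_s: 8.42
ee_pos: [0.4384, -0.1445, 0.0057]
ee_rot: [0.257, 3.127, -0.002]
contact_force: [0.8, 0.7, 6.7]
width: 0.0587
```

```bash
python3 -c "
from h import *
to(.437,-.1435,.2,1.5708-.165)"
```

```text
delta [-0.0014  0.001   0.1943] turn -0.0012 at [ 0.4384 -0.1445  0.0057] q6 -1.89 tilt [ 0.004 -0.002] w 0.0587 t 8.4167
```

Request:
{"method": "send_rows", "body": {
  "rows": [
    [0, 0, 0.02, 0, 0, 0, 40],
    [0, 0, 0.04, 0, 0, 0, 40],
    [0, 0, 0.04, 0, 0, 0, 40],
    [0, 0, 0.04, 0, 0, 0, 40],
    [0, 0, 0.04, 0, 0, 0, 40]
  ]
}}

```text
time_s: 8.83
ee_pos: [0.4358, -0.1434, 0.1851]
ee_rot: [-0.257, -3.131, -0.0]
contact_force: [1.2, -0.8, -2.2]
width: 0.0585
```

Request:
{"method": "send_rows", "body": {
  "rows": [
    [0.01425, 0.0337, 0.01, 0, 0, 0.02, 40],
    [0.01425, 0.0337, 0.01, 0, 0, 0.02, 40],
    [0.01425, 0.0337, 0, 0, 0, 0.02, 40],
    [0.01425, 0.0337, 0, 0, 0, 0.02, 40],
    [0.01425, 0.0337, 0, 0, 0, 0.02, 40]
  ]
}}

```text
time_s: 9.25
ee_pos: [0.508, 0.0263, 0.2039]
ee_rot: [0.099, 3.139, -0.0]
contact_force: [0.7, -0.2, -3.2]
width: 0.0584
```

Request:
{"method": "send_rows", "body": {
  "rows": [
    [0.01425, 0.0337, 0, 0, 0, 0.02, 40],
    [0.01425, 0.0337, 0, 0, 0, 0.02, 40],
    [0.01425, 0.0337, 0, 0, 0, 0.02, 40],
    [0.01425, 0.0337, 0, 0, 0, 0.02, 40],
    [0.01425, 0.0337, 0, 0, 0, 0.02, 40]
  ]
}}

```text
time_s: 9.67
ee_pos: [0.5791, 0.195, 0.2031]
ee_rot: [0.059, -3.14, 0.0]
contact_force: [0.9, -0.4, -2.6]
width: 0.0587
```

Request:
{"method": "send_rows", "body": {
  "rows": [
    [0.01425, 0.0337, 0, 0, 0, 0.02, 40],
    [0.01425, 0.0337, 0, 0, 0, 0.02, 40],
    [0, 0, 0, 0, 0, 0, 40],
    [0, 0, 0, 0, 0, 0, 40]
  ]
}}

```text
time_s: 10.0
ee_pos: [0.6073, 0.2621, 0.2024]
ee_rot: [0.123, -3.137, 0.001]
contact_force: [-0.3, -1.1, -2.4]
width: 0.0589
```

```bash
python3 -c "
from h import *
to(.6095,.26,.1195,1.646)
im=snap('scene','g.png'); cv2.imwrite('pics/g.png',cv2.resize(im[80:240,170:420,::-1],(750,480),interpolation=cv2.INTER_CUBIC))"
```

```text
delta [ 0.0022 -0.0021 -0.0829] turn -0.0035 at [0.6073 0.2621 0.2024] q6 -1.35 tilt [-0.002 -0.001] w 0.0589 t 10.0
```

View pics/g.png

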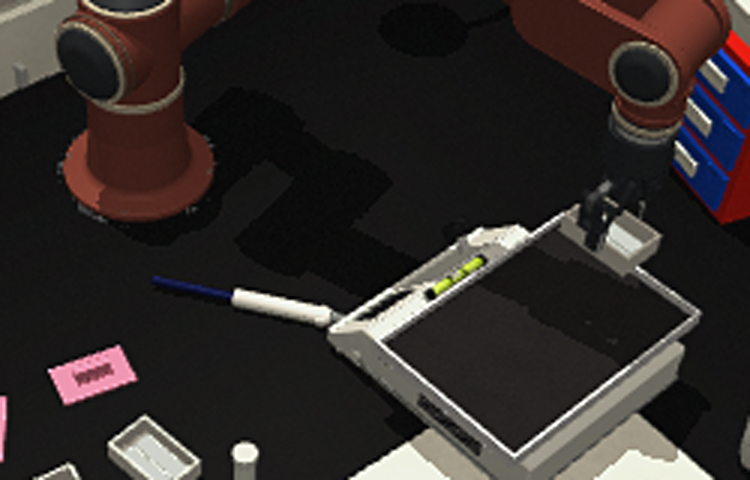

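The dish is held square above the left part of the deck. I'll lower it now.

Request:
{"method": "send_rows", "body": {
  "rows": [
    [0.002, -0.002, -0.025, 0, 0, 0, 40],
    [0, 0, -0.025, 0, 0, 0, 40],
    [0, 0, -0.018, 0, 0, 0, 40],
    [0, 0, -0.011, 0, 0, 0, 40],
    [0, 0, -0.003, 0, 0, 0, 40]
  ]
}}

```text
time_s: 10.47
ee_pos: [0.6077, 0.2569, 0.1186]
ee_rot: [0.117, -3.135, 0.002]
contact_force: [-0.6, -0.3, -2.1]
width: 0.0593
```

Request:
{"method": "send_rows", "body": {
  "rows": [
    [0, 0, -0.001, 0, 0, 0, 40],
    [0, 0, 0, 0, 0, 0, 40],
    [0, 0, 0, 0, 0, 0, 40]
  ]
}}

```text
time_s: 10.72
ee_pos: [0.6107, 0.2587, 0.1226]
ee_rot: [-0.119, 3.136, 0.001]
contact_force: [0.3, 0.5, -1.6]
width: 0.0585
```

Request:
{"method": "send_rows", "body": {
  "rows": [
    [0, 0, -0.0015, 0, 0, 0, 40],
    [0, 0, -0.0015, 0, 0, 0, 40],
    [0, 0, 0, 0, 0, 0, 40],
    [0, 0, 0, 0, 0, 0, 40]
  ]
}}

```text
time_s: 11.05
ee_pos: [0.6101, 0.2589, 0.1184]
ee_rot: [-0.12, 3.138, 0.0]
contact_force: [-0.1, 0.1, -0.9]
width: 0.0583
```

Request:
{"method": "send_rows", "body": {
  "rows": [
    [0, 0, 0, 0, 0, 0, 84],
    [0, 0, 0, 0, 0, 0, 84],
    [0, 0, 0, 0, 0, 0, 84],
    [0, 0, 0.03, 0, 0, 0, 84],
    [0, 0, 0.04, 0, 0, 0, 84]
  ]
}}

```text
time_s: 11.47
ee_pos: [0.6064, 0.2577, 0.1826]
ee_rot: [0.119, -3.129, 0.004]
contact_force: [1.4, -0.2, 0.2]
width: 0.0717
```

Request:
{"method": "send_rows", "body": {
  "rows": [
    [-0.012, -0.038, 0.03, 0, 0, 0.0055, 100],
    [-0.012, -0.038, 0, 0, 0, 0.0055, 100],
    [-0.012, -0.038, 0, 0, 0, 0.0055, 100],
    [-0.012, -0.038, 0, 0, 0, 0.0055, 100],
    [-0.012, -0.038, 0, 0, 0, 0.0055, 100]
  ]
}}

```text
time_s: 11.88
ee_pos: [0.5509, 0.0736, 0.2131]
ee_rot: [-0.165, 3.136, -0.0]
contact_force: [0.5, -0.5, 0.1]
width: 0.0853
```

Request:
{"method": "send_rows", "body": {
  "rows": [
    [-0.012, -0.038, 0, 0, 0, 0.0055, 100],
    [-0.012, -0.038, 0, 0, 0, 0.0055, 100],
    [-0.012, -0.038, 0, 0, 0, 0.0055, 100],
    [-0.012, -0.038, 0, 0, 0, 0.0055, 100],
    [-0.012, -0.038, 0, 0, 0, 0.0055, 100]
  ]
}}

```text
time_s: 12.3
ee_pos: [0.4907, -0.1167, 0.213]
ee_rot: [-0.207, 3.134, -0.001]
contact_force: [1.1, -0.6, -0.3]
width: 0.0852
```

Request:
{"method": "send_rows", "body": {
  "rows": [
    [-0.012, -0.038, 0, 0, 0, 0.0055, 100],
    [-0.012, -0.038, 0, 0, 0, 0.0055, 100],
    [-0.012, -0.038, 0, 0, 0, 0.0055, 100],
    [-0.012, -0.038, 0, 0, 0, 0, 100],
    [0, 0, 0, 0, 0, 0, 100]
  ]
}}

```text
time_s: 12.72
ee_pos: [0.4415, -0.2726, 0.213]
ee_rot: [0.221, -3.133, 0.005]
contact_force: [-0.1, 0.2, -0.8]
width: 0.0853
```

```bash
python3 -c "
from h import *
im=snap('top','h.png')
print(fit_at(im,.609,.26,.075,'dish',z=.113,lo=145))
for lo in (125,145,165):print(fit_at(im,.4399,-.2738,.15,'dish',lo=lo),fit_at(im,.4399,-.396,-.11,'dish',lo=lo))
to(.4399,-.2738,.006,1.5708+.15)
cv2.imwrite('pics/h.png',cv2.resize(im[90:240,80:350,::-1],(800,444),interpolation=cv2.INTER_CUBIC))"
```

```text
(array([0.61013046, 0.26096212, 0.08889316]), np.float64(0.858832359162137))
(array([ 0.43361496, -0.27019533,  0.29705772]), np.float64(0.45605888022430563)) (array([ 0.42704836, -0.39856172,  0.14006737]), np.float64(0.23160069041623044))
(array([ 0.43428623, -0.27245068,  0.22125275]), np.float64(0.4352538004159222)) (array([ 0.42603509, -0.39550217,  0.11429931]), np.float64(0.194125304205105))
(array([ 0.43716734, -0.27294394,  0.19763158]), np.float64(0.40781844802342604)) (array([ 0.42680406, -0.38948271,  0.14433444]), np.float64(0.1589657716977919))
delta [-0.0025 -0.0039 -0.2069] turn 0.0078 at [ 0.4424 -0.2699  0.2129] q6 -2.4 tilt [ 0.    -0.001] w 0.0854 t 12.7667
```

View pics/h.png

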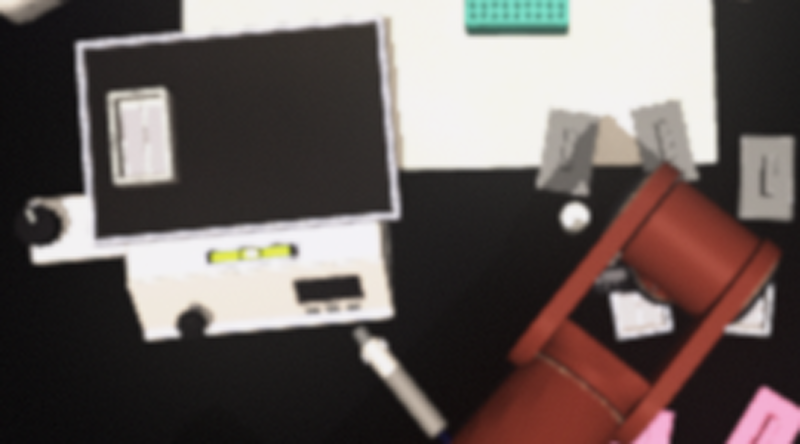

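The first dish stands square on the left of the mat and the bubble is centred. The arm is over dish 2.

Request:
{"method": "send_rows", "body": {
  "rows": [
    [-0.0025, -0.0035, -0.03, 0, 0, 0.008, 100],
    [0, 0, -0.04, 0, 0, 0, 100],
    [0, 0, -0.04, 0, 0, 0, 100],
    [0, 0, -0.035, 0, 0, 0, 100],
    [0, 0, -0.03, 0, 0, 0, 100]
  ]
}}

```text
time_s: 13.18
ee_pos: [0.4406, -0.2686, 0.0351]
ee_rot: [0.246, -3.131, -0.003]
contact_force: [-0.6, 0.5, 0.3]
width: 0.085
```

Request:
{"method": "send_rows", "body": {
  "rows": [
    [0, 0, -0.02, 0, 0, 0, 100],
    [0, 0, -0.011, 0, 0, 0, 100],
    [0, 0, 0, 0, 0, 0, 100],
    [0, 0, 0, 0, 0, 0, 100]
  ]
}}

```text
time_s: 13.52
ee_pos: [0.4416, -0.2701, 0.007]
ee_rot: [-0.246, 3.132, 0.0]
contact_force: [0.5, -0.9, 0.2]
width: 0.0853
```

Request:
{"method": "send_rows", "body": {
  "rows": [
    [0, 0, 0, 0, 0, 0, 40],
    [0, 0, 0, 0, 0, 0, 40],
    [0, 0, 0, 0, 0, 0, 40],
    [0, 0, 0, 0, 0, 0, 40]
  ]
}}

```text
time_s: 13.85
ee_pos: [0.4428, -0.2719, 0.0092]
ee_rot: [-0.244, 3.129, -0.005]
contact_force: [0.0, 0.6, 5.4]
width: 0.0586
```

```bash
python3 -c "
from h import *
to(.617,.16,.2,1.646)"
```

```text
delta [0.1742 0.4319 0.1908] turn -0.0806 at [ 0.4428 -0.2719  0.0092] q6 -2.42 tilt [ 0.004 -0.003] w 0.0586 t 13.85
```

Request:
{"method": "send_rows", "body": {
  "rows": [
    [0, 0, 0.02, 0, 0, 0, 40],
    [0, 0, 0.04, 0, 0, 0, 40],
    [0, 0, 0.04, 0, 0, 0, 40],
    [0, 0, 0.04, 0, 0, 0, 40],
    [0, 0, 0.04, 0, 0, 0, 40]
  ]
}}

```text
time_s: 14.27
ee_pos: [0.4405, -0.2702, 0.1884]
ee_rot: [-0.244, 3.132, 0.0]
contact_force: [0.1, -0.7, -2.9]
width: 0.0581
```

Request:
{"method": "send_rows", "body": {
  "rows": [
    [0.0134, 0.0332, 0.01, 0, 0, -0.0062, 40],
    [0.0134, 0.0332, 0, 0, 0, -0.0062, 40],
    [0.0134, 0.0332, 0, 0, 0, -0.0062, 40],
    [0.0134, 0.0332, 0, 0, 0, -0.0062, 40],
    [0.0134, 0.0332, 0, 0, 0, -0.0062, 40]
  ]
}}

```text
time_s: 14.68
ee_pos: [0.5082, -0.103, 0.197]
ee_rot: [-0.194, 3.135, -0.001]
contact_force: [0.9, -0.2, -2.3]
width: 0.0585
```

Request:
{"method": "send_rows", "body": {
  "rows": [
    [0.0134, 0.0332, 0, 0, 0, -0.0062, 40],
    [0.0134, 0.0332, 0, 0, 0, -0.0062, 40],
    [0.0134, 0.0332, 0, 0, 0, -0.0062, 40],
    [0.0134, 0.0332, 0, 0, 0, -0.0062, 40],
    [0.0134, 0.0332, 0, 0, 0, -0.0062, 40]
  ]
}}

```text
time_s: 15.1
ee_pos: [0.5752, 0.0633, 0.1967]
ee_rot: [-0.147, 3.138, -0.0]
contact_force: [1.7, 0.0, -1.6]
width: 0.0586
```

Request:
{"method": "send_rows", "body": {
  "rows": [
    [0.0134, 0.0332, 0, 0, 0, -0.0062, 40],
    [0.0134, 0.0332, 0, 0, 0, -0.0062, 40],
    [0.0134, 0.0332, 0, 0, 0, -0.0062, 40],
    [0, 0, 0, 0, 0, 0, 40],
    [0, 0, 0, 0, 0, 0, 40]
  ]
}}

```text
time_s: 15.52
ee_pos: [0.6151, 0.1626, 0.1962]
ee_rot: [0.123, -3.138, 0.001]
contact_force: [0.5, -0.5, -2.0]
width: 0.0586
```

```bash
python3 -c "
from h import *
to(.617,.16,.123,1.646)"
```

```text
delta [ 0.0019 -0.0026 -0.0732] turn -0.0028 at [0.6151 0.1626 0.1962] q6 -1.51 tilt [-0.001 -0.   ] w 0.0586 t 15.5167
```

Request:
{"method": "send_rows", "body": {
  "rows": [
    [0.002, -0.0025, -0.025, 0, 0, 0, 40],
    [0, 0, -0.02, 0, 0, 0, 40],
    [0, 0, -0.015, 0, 0, 0, 40],
    [0, 0, -0.009, 0, 0, 0, 40],
    [0, 0, -0.003, 0, 0, 0, 40]
  ]
}}

```text
time_s: 15.93
ee_pos: [0.6157, 0.1576, 0.1222]
ee_rot: [0.116, -3.135, 0.001]
contact_force: [-1.1, 0.5, 0.5]
width: 0.0582
```

Request:
{"method": "send_rows", "body": {
  "rows": [
    [0, 0, -0.001, 0, 0, 0, 40],
    [0, 0, -0.001, 0, 0, 0, 40],
    [0, 0, 0, 0, 0, 0, 40],
    [0, 0, 0, 0, 0, 0, 40]
  ]
}}

```text
time_s: 16.27
ee_pos: [0.618, 0.1586, 0.1239]
ee_rot: [-0.118, 3.137, 0.0]
contact_force: [1.4, 0.4, -2.0]
width: 0.0586
```

Request:
{"method": "send_rows", "body": {
  "rows": [
    [0, 0, -0.001, 0, 0, 0, 40],
    [0, 0, -0.001, 0, 0, 0, 40],
    [0, 0, 0, 0, 0, 0, 40],
    [0, 0, 0, 0, 0, 0, 84],
    [0, 0, 0, 0, 0, 0, 84]
  ]
}}

```text
time_s: 16.68
ee_pos: [0.6175, 0.1586, 0.1208]
ee_rot: [-0.118, 3.139, 0.0]
contact_force: [-0.3, -0.1, -0.2]
width: 0.0718
```

Request:
{"method": "send_rows", "body": {
  "rows": [
    [0, 0, 0, 0, 0, 0, 84],
    [0, 0, 0.03, 0, 0, 0, 84],
    [0, 0, 0.04, 0, 0, 0, 84],
    [-0.0119, -0.037, 0.02, 0, 0, -0.0125, 100],
    [-0.0119, -0.037, 0, 0, 0, -0.0125, 100]
  ]
}}

```text
time_s: 17.1
ee_pos: [0.5973, 0.087, 0.2168]
ee_rot: [-0.083, 3.129, 0.0]
contact_force: [0.5, -0.0, 1.1]
width: 0.0851
```

Request:
{"method": "send_rows", "body": {
  "rows": [
    [-0.0119, -0.037, 0, 0, 0, -0.0125, 100],
    [-0.0119, -0.037, 0, 0, 0, -0.0125, 100],
    [-0.0119, -0.037, 0, 0, 0, -0.0125, 100],
    [-0.0119, -0.037, 0, 0, 0, -0.0125, 100],
    [-0.0119, -0.037, 0, 0, 0, -0.0125, 100]
  ]
}}

```text
time_s: 17.52
ee_pos: [0.5336, -0.1003, 0.2097]
ee_rot: [0.02, 3.141, -0.0]
contact_force: [0.5, 0.0, 0.5]
width: 0.0858
```

```bash
python3 -c "
from h import *
im=snap('top')
print(fit_at(im,.617,.16,.075,'dish',z=.113,lo=145),fit_at(im,.609,.26,.075,'dish',z=.113,lo=145),fit_at(im,.4399,-.396,-.11,'dish',lo=145))
to(.4399,-.3961,.1,1.5708-.1114)"
```

```text
(array([0.61656532, 0.16088523, 0.09169209]), np.float64(0.9446958152619856)) (array([0.61012932, 0.26096441, 0.08937819]), np.float64(0.8607433692734634)) (array([ 0.43986847, -0.39600844, -0.10992526]), np.float64(0.9621580802148011))
delta [-0.0922 -0.2899 -0.1096] turn -0.0929 at [ 0.5321 -0.1062  0.2096] q6 -1.88 tilt [-0.001 -0.005] w 0.0854 t 17.5667
```

Request:
{"method": "send_rows", "body": {
  "rows": [
    [-0.0116, -0.036, 0, 0, 0, -0.0116, 100],
    [-0.0116, -0.036, 0, 0, 0, -0.0116, 100],
    [-0.0116, -0.036, 0, 0, 0, -0.0116, 100],
    [-0.0116, -0.036, 0, 0, 0, -0.0116, 100],
    [-0.0116, -0.036, 0, 0, 0, -0.0116, 100]
  ]
}}

```text
time_s: 17.98
ee_pos: [0.4758, -0.2801, 0.2097]
ee_rot: [0.111, 3.139, -0.0]
contact_force: [0.8, -0.8, -0.5]
width: 0.0854
```

Request:
{"method": "send_rows", "body": {
  "rows": [
    [-0.0116, -0.036, -0.01, 0, 0, -0.0116, 100],
    [-0.0116, -0.036, -0.03, 0, 0, -0.0116, 100],
    [-0.0116, -0.036, -0.03, 0, 0, -0.0116, 100],
    [0, 0, 0, 0, 0, 0, 100],
    [0, 0, 0, 0, 0, 0, 100]
  ]
}}

```text
time_s: 18.4
ee_pos: [0.4433, -0.377, 0.1452]
ee_rot: [-0.169, -3.134, -0.006]
contact_force: [0.6, 1.5, 0.1]
width: 0.0853
```

```bash
python3 -c "
from h import *
to(.4399,-.3961,.0075,1.5708-.1114)"
```

```text
delta [-0.0034 -0.0191 -0.1377] turn -0.0036 at [ 0.4433 -0.377   0.1452] q6 -2.3 tilt [-0.003  0.004] w 0.0853 t 18.4
```

Request:
{"method": "send_rows", "body": {
  "rows": [
    [0, 0, 0, 0, 0, 0, 100],
    [0, 0, 0, 0, 0, 0, 100]
  ]
}}

```text
time_s: 18.57
ee_pos: [0.446, -0.3766, 0.1492]
ee_rot: [0.163, 3.136, -0.002]
contact_force: [-0.6, -0.3, 0.6]
width: 0.0856
```

```bash
python3 -c "
from h import *
to(.4399,-.3961,.0075,1.5708-.1114)"
```

```text
delta [-0.0061 -0.0195 -0.1417] turn -0.0076 at [ 0.446  -0.3766  0.1492] q6 -2.3 tilt [ 0.002 -0.001] w 0.0856 t 18.5667
```

Request:
{"method": "send_rows", "body": {
  "rows": [
    [-0.005, -0.0195, -0.02, 0, 0, -0.006, 100],
    [0, 0, -0.035, 0, 0, 0, 100],
    [0, 0, -0.03, 0, 0, 0, 100],
    [0, 0, -0.02, 0, 0, 0, 100],
    [0, 0, -0.01, 0, 0, 0, 100]
  ]
}}

```text
time_s: 18.98
ee_pos: [0.4397, -0.3943, 0.0308]
ee_rot: [-0.171, -3.135, -0.004]
contact_force: [-0.2, -0.9, 0.5]
width: 0.0855
```

Request:
{"method": "send_rows", "body": {
  "rows": [
    [0, 0, -0.01, 0, 0, 0, 100],
    [0, 0, 0, 0, 0, 0, 100],
    [0, 0, 0, 0, 0, 0, 100],
    [0, 0, 0, 0, 0, 0, 100]
  ]
}}

```text
time_s: 19.32
ee_pos: [0.4411, -0.3973, 0.0249]
ee_rot: [0.173, 3.134, -0.004]
contact_force: [-0.4, 0.1, 0.7]
width: 0.0856
```

```bash
python3 -c "
from h import *
to(.4399,-.3961,.0075,1.5708-.1114)"
```

```text
delta [-0.0012  0.0012 -0.0174] turn -0.0008 at [ 0.4411 -0.3973  0.0249] q6 -2.32 tilt [ 0.002 -0.003] w 0.0856 t 19.3167
```

Close. I'll go down the remaining 17 mm and grip.

Request:
{"method": "send_rows", "body": {
  "rows": [
    [-0.001, 0, -0.009, 0, 0, 0, 100],
    [0, 0, -0.008, 0, 0, 0, 100],
    [0, 0, 0, 0, 0, 0, 100],
    [0, 0, 0, 0, 0, 0, 40],
    [0, 0, 0, 0, 0, 0, 40]
  ]
}}

```text
time_s: 19.73
ee_pos: [0.4387, -0.3963, 0.0056]
ee_rot: [-0.175, -3.136, -0.001]
contact_force: [-0.4, 0.3, 0.5]
width: 0.0638
```

Request:
{"method": "send_rows", "body": {
  "rows": [
    [0, 0, 0, 0, 0, 0, 40],
    [0, 0, 0, 0, 0, 0, 40],
    [0, 0, 0, 0, 0, 0, 40]
  ]
}}

```text
time_s: 19.98
ee_pos: [0.4391, -0.3967, 0.0063]
ee_rot: [0.175, 3.136, -0.001]
contact_force: [-0.1, -0.1, 1.4]
width: 0.059
```

Request:
{"method": "send_rows", "body": {
  "rows": [
    [0, 0, 0.02, 0, 0, 0, 40],
    [0, 0, 0.04, 0, 0, 0, 40],
    [0, 0, 0.04, 0, 0, 0, 40],
    [0, 0, 0.04, 0, 0, 0, 40],
    [0, 0, 0.04, 0, 0, 0, 40]
  ]
}}

```text
time_s: 20.4
ee_pos: [0.4383, -0.3957, 0.1868]
ee_rot: [-0.174, -3.136, -0.002]
contact_force: [0.5, -1.0, -1.9]
width: 0.0589
```

Request:
{"method": "send_rows", "body": {
  "rows": [
    [0, 0, 0.01, 0, 0, 0, 40],
    [0, 0, 0, 0, 0, 0, 40],
    [0, 0, 0, 0, 0, 0, 40]
  ]
}}

```text
time_s: 20.65
ee_pos: [0.4386, -0.3961, 0.195]
ee_rot: [-0.174, -3.136, -0.001]
contact_force: [0.1, 0.5, -1.8]
width: 0.0587
```

```bash
python3 -c "
from h import *
to(.6245,.0605,.2,1.646)"
```

```text
delta [0.1859 0.4566 0.005 ] turn 0.1863 at [ 0.4386 -0.3961  0.195 ] q6 -2.32 tilt [-0.  0.] w 0.0587 t 20.65
```

Request:
{"method": "send_rows", "body": {
  "rows": [
    [0.0133, 0.0326, 0.003, 0, 0, 0.0133, 40],
    [0.0133, 0.0326, 0.003, 0, 0, 0.0133, 40],
    [0.0133, 0.0326, 0, 0, 0, 0.0133, 40],
    [0.0133, 0.0326, 0, 0, 0, 0.0133, 40],
    [0.0133, 0.0326, 0, 0, 0, 0.0133, 40]
  ]
}}

```text
time_s: 21.07
ee_pos: [0.5038, -0.2308, 0.1972]
ee_rot: [-0.07, -3.135, -0.006]
contact_force: [1.3, -0.7, -2.2]
width: 0.0588
```

Request:
{"method": "send_rows", "body": {
  "rows": [
    [0.0133, 0.0326, 0, 0, 0, 0.0133, 40],
    [0.0133, 0.0326, 0, 0, 0, 0.0133, 40],
    [0.0133, 0.0326, 0, 0, 0, 0.0133, 40],
    [0.0133, 0.0326, 0, 0, 0, 0.0133, 40],
    [0.0133, 0.0326, 0, 0, 0, 0.0133, 40]
  ]
}}

```text
time_s: 21.48
ee_pos: [0.5701, -0.0681, 0.1971]
ee_rot: [0.035, -3.134, -0.003]
contact_force: [0.2, -0.2, -1.1]
width: 0.0584
```

Request:
{"method": "send_rows", "body": {
  "rows": [
    [0.0133, 0.0326, 0, 0, 0, 0.0133, 40],
    [0.0133, 0.0326, 0, 0, 0, 0.0133, 40],
    [0.0133, 0.0326, 0, 0, 0, 0.0133, 40],
    [0.0133, 0.0326, 0, 0, 0, 0.0133, 40],
    [0, 0, 0, 0, 0, 0, 40]
  ]
}}

```text
time_s: 21.9
ee_pos: [0.6242, 0.0655, 0.1968]
ee_rot: [0.127, -3.133, -0.005]
contact_force: [-0.2, 0.1, -1.4]
width: 0.0584
```

Request:
{"method": "send_rows", "body": {
  "rows": [
    [0, 0, -0.03, 0, 0, 0, 40],
    [0, 0, 0, 0, 0, 0, 40],
    [0, 0, 0, 0, 0, 0, 40]
  ]
}}

```text
time_s: 22.15
ee_pos: [0.6215, 0.06, 0.1659]
ee_rot: [0.118, -3.128, -0.001]
contact_force: [-0.4, 0.5, -2.0]
width: 0.0583
```

```bash
python3 -c "
from h import *
to(.6245,.0605,.1195,1.646)"
```

```text
delta [ 0.003   0.0005 -0.0464] turn 0.0001 at [0.6215 0.06   0.1659] q6 -1.67 tilt [-0.011  0.   ] w 0.0583 t 22.15
```

Request:
{"method": "send_rows", "body": {
  "rows": [
    [0.001, 0, -0.02, 0, 0, 0, 40],
    [0, 0, -0.015, 0, 0, 0, 40],
    [0, 0, -0.008, 0, 0, 0, 40],
    [0, 0, -0.002, 0, 0, 0, 40],
    [0, 0, 0, 0, 0, 0, 40]
  ]
}}

```text
time_s: 22.57
ee_pos: [0.6252, 0.0597, 0.1256]
ee_rot: [0.117, -3.137, -0.0]
contact_force: [-0.4, -0.6, -1.8]
width: 0.0587
```

Request:
{"method": "send_rows", "body": {
  "rows": [
    [0, 0, 0, 0, 0, 0, 40],
    [0, 0, 0, 0, 0, 0, 40],
    [0, 0, -0.001, 0, 0, 0, 40],
    [0, 0, 0, 0, 0, 0, 40]
  ]
}}

```text
time_s: 22.9
ee_pos: [0.6265, 0.06, 0.1266]
ee_rot: [-0.118, 3.138, -0.0]
contact_force: [1.0, 0.0, -1.1]
width: 0.0583
```

Request:
{"method": "send_rows", "body": {
  "rows": [
    [0, 0, -0.003, 0, 0, 0, 40],
    [0, 0, -0.002, 0, 0, 0, 40],
    [0, 0, -0.001, 0, 0, 0, 40],
    [0, 0, 0, 0, 0, 0, 40],
    [0, 0, 0, 0, 0, 0, 40]
  ]
}}

```text
time_s: 23.32
ee_pos: [0.626, 0.06, 0.1196]
ee_rot: [0.118, -3.139, 0.0]
contact_force: [0.4, 0.4, -1.4]
width: 0.0585
```

Request:
{"method": "send_rows", "body": {
  "rows": [
    [0, 0, -0.001, 0, 0, 0, 84],
    [0, 0, 0, 0, 0, 0, 84],
    [0, 0, 0, 0, 0, 0, 84],
    [0, 0, 0.03, 0, 0, 0, 84],
    [0, 0, 0.04, 0, 0, 0, 84]
  ]
}}

```text
time_s: 23.73
ee_pos: [0.6231, 0.0601, 0.1845]
ee_rot: [0.118, -3.13, -0.001]
contact_force: [1.2, -0.2, -0.3]
width: 0.0716
```

Request:
{"method": "send_rows", "body": {
  "rows": [
    [-0.02, -0.03, 0.02, 0, 0, 0, 84],
    [-0.02, -0.03, 0, 0, 0, 0, 60],
    [-0.02, -0.03, 0, 0, 0, 0, 60],
    [-0.02, -0.03, 0, 0, 0, 0, 60],
    [-0.02, -0.03, 0, 0, 0, 0, 60]
  ]
}}

```text
time_s: 24.15
ee_pos: [0.5253, -0.0911, 0.2097]
ee_rot: [-0.119, 3.138, -0.001]
contact_force: [-0.2, 0.1, -0.2]
width: 0.0516
```

Request:
{"method": "send_rows", "body": {
  "rows": [
    [-0.02, -0.03, 0, 0, 0, 0, 60],
    [-0.02, -0.03, 0, 0, 0, 0, 60],
    [0, 0, 0, 0, 0, 0, 60],
    [0, 0, 0, 0, 0, 0, 60]
  ]
}}

```text
time_s: 24.48
ee_pos: [0.4856, -0.1513, 0.2095]
ee_rot: [-0.113, 3.138, -0.001]
contact_force: [-0.4, -0.2, -0.2]
width: 0.0513
```

```bash
python3 -c "
from h import *
im=snap('top')
for y,x in((.26,.61),(.16,.617),(.06,.6245)): print('dish',[fit_at(im,x,y,.075,'dish',z=.113,lo=l,box=20) for l in(145,165)])
for x,y,a in((.606,-.199,-.18),(.6129,-.3093,.19),(.5717,-.428,-.048)): print('lid',fit_at(im,x,y,a,'lid'))
to(.606,-.199,.1,1.5708-.15)
cv2.imwrite('pics/i.png',cv2.resize(im[90:240,80:360,::-1],(800,428),interpolation=cv2.INTER_CUBIC))"
```

```text
dish [(array([0.60967873, 0.26169901, 0.06441211]), np.float64(0.8608294302214542)), (array([0.61017423, 0.26081243, 0.16404115]), np.float64(0.7281327649485946))]
dish [(array([0.61661248, 0.16091914, 0.09233328]), np.float64(0.9461987481538786)), (array([0.61596613, 0.15976672, 0.11760587]), np.float64(0.786286251027357))]
dish [(array([0.62829988, 0.06158738, 0.07468084]), np.float64(0.9762956525937191)), (array([0.62900013, 0.06187972, 0.08489972]), np.float64(0.9334880684702981))]
lid (array([ 0.61118317, -0.19827522, -0.14037245]), np.float64(0.388046963301271))
lid (array([ 0.61286264, -0.30927574,  0.1950148 ]), np.float64(0.9534773992639426))
lid (array([ 0.57166878, -0.4278499 , -0.04760701]), np.float64(0.9816070599163957))
delta [ 0.1199 -0.0486 -0.1094] turn -0.2236 at [ 0.4861 -0.1504  0.2094] q6 -2.09 tilt [ 0.001 -0.   ] w 0.0512 t 24.5333
```

View pics/i.png

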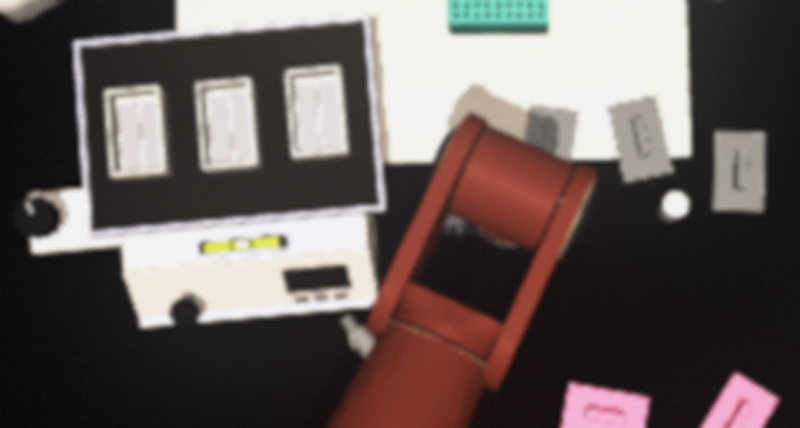

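All three dishes are square on the mat and the bubble is central. Next are the lids.

Request:
{"method": "send_rows", "body": {
  "rows": [
    [0.03, -0.012, -0.01, 0, 0, -0.063, 45],
    [0.03, -0.012, -0.02, 0, 0, -0.063, 45],
    [0.03, -0.012, -0.02, 0, 0, -0.063, 45],
    [0.03, -0.0126, -0.03, 0, 0, -0.063, 45],
    [0, 0, 0, 0, 0, 0, 45]
  ]
}}

```text
time_s: 24.95
ee_pos: [0.6047, -0.1963, 0.1199]
ee_rot: [-0.277, -3.117, -0.007]
contact_force: [-1.6, 1.0, -2.1]
width: 0.0385
```

Request:
{"method": "send_rows", "body": {
  "rows": [
    [0, 0, 0, 0, 0, 0, 45],
    [0, 0, 0, 0, 0, 0, 45],
    [0, 0, 0, 0, 0, 0, 45]
  ]
}}

```text
time_s: 25.2
ee_pos: [0.6052, -0.1973, 0.1333]
ee_rot: [0.275, 3.126, -0.002]
contact_force: [0.3, -0.9, -1.0]
width: 0.0383
```

```bash
python3 -c "
from h import *
print(at_z('top',(271.8,141.2),.003),at_z('top',(304.1,138.9),.003))
to(.606,-.199,.01,1.391)"
```

```text
[ 0.60530117 -0.19980558  0.003     ] [ 0.61107761 -0.31133438  0.003     ]
delta [ 0.0008 -0.0017 -0.1233] turn -0.0045 at [ 0.6052 -0.1973  0.1333] q6 -1.83 tilt [ 0.004 -0.002] w 0.0383 t 25.2
```

Request:
{"method": "send_rows", "body": {
  "rows": [
    [0.0005, -0.002, -0.025, 0, 0, -0.004, 45],
    [0, 0, -0.03, 0, 0, 0, 45],
    [0, 0, -0.025, 0, 0, 0, 45],
    [0, 0, -0.018, 0, 0, 0, 45],
    [0, 0, -0.01, 0, 0, 0, 45]
  ]
}}

```text
time_s: 25.62
ee_pos: [0.6042, -0.1992, 0.023]
ee_rot: [0.283, 3.128, -0.0]
contact_force: [-0.3, -0.3, 0.1]
width: 0.0383
```

Request:
{"method": "send_rows", "body": {
  "rows": [
    [0, 0, -0.006, 0, 0, 0, 45],
    [0, 0, -0.004, 0, 0, 0, 45],
    [0, 0, 0, 0, 0, 0, 45],
    [0, 0, 0, 0, 0, 0, 45]
  ]
}}

```text
time_s: 25.95
ee_pos: [0.6059, -0.2003, 0.0145]
ee_rot: [0.283, 3.126, -0.001]
contact_force: [-0.1, 0.5, 0.4]
width: 0.0389
```

```bash
python3 -c "
from h import *
to(.6055,-.1995,.009,1.391)"
```

```text
delta [-0.0004  0.0008 -0.0055] turn 0.001 at [ 0.6059 -0.2003  0.0145] q6 -1.83 tilt [ 0.003 -0.001] w 0.0389 t 25.95
```

Request:
{"method": "send_rows", "body": {
  "rows": [
    [0, 0.0005, -0.003, 0, 0, 0, 45],
    [0, 0, -0.002, 0, 0, 0, 45],
    [0, 0, 0, 0, 0, 0, 0],
    [0, 0, 0, 0, 0, 0, 0],
    [0, 0, 0, 0, 0, 0, 0]
  ]
}}

```text
time_s: 26.37
ee_pos: [0.6052, -0.1995, 0.008]
ee_rot: [0.284, 3.128, -0.0]
contact_force: [0.4, -0.0, -0.9]
width: 0.0107
```

Request:
{"method": "send_rows", "body": {
  "rows": [
    [0, 0, 0, 0, 0, 0, 0],
    [0, 0, 0, 0, 0, 0, 0],
    [0, 0, 0, 0, 0, 0, 0]
  ]
}}

```text
time_s: 26.62
ee_pos: [0.6051, -0.1995, 0.0079]
ee_rot: [0.284, 3.128, -0.0]
contact_force: [0.2, 1.1, 0.7]
width: 0.0105
```

```bash
python3 -c "
from h import *
to(.6269,.06,.16,1.646)"
```

```text
delta [0.0218 0.2595 0.1521] turn 0.2561 at [ 0.6051 -0.1995  0.0079] q6 -1.83 tilt [ 0.001 -0.   ] w 0.0105 t 26.6167
```

Request:
{"method": "send_rows", "body": {
  "rows": [
    [0, 0, 0.02, 0, 0, 0, 0],
    [0, 0, 0.04, 0, 0, 0, 0],
    [0, 0, 0.04, 0, 0, 0, 0],
    [0, 0, 0.04, 0, 0, 0, 0],
    [0, 0, 0.04, 0, 0, 0, 0]
  ]
}}

```text
time_s: 27.03
ee_pos: [0.6041, -0.199, 0.1887]
ee_rot: [-0.284, -3.128, -0.001]
contact_force: [0.6, 0.2, -0.4]
width: 0.0104
```

Request:
{"method": "send_rows", "body": {
  "rows": [
    [0.0027, 0.0325, 0.01, 0, 0, 0.032, 0],
    [0.0027, 0.0325, 0.01, 0, 0, 0.032, 0],
    [0.0027, 0.0325, 0, 0, 0, 0.032, 0],
    [0.0027, 0.0325, 0, 0, 0, 0.032, 0],
    [0.0027, 0.0325, 0, 0, 0, 0.032, 0]
  ]
}}

```text
time_s: 27.45
ee_pos: [0.618, -0.0354, 0.2075]
ee_rot: [-0.031, -3.141, -0.0]
contact_force: [-0.7, -0.2, -1.4]
width: 0.0105
```

Request:
{"method": "send_rows", "body": {
  "rows": [
    [0.0027, 0.0325, 0, 0, 0, 0.032, 0],
    [0.0027, 0.0325, 0, 0, 0, 0.032, 0],
    [0.0027, 0.0325, -0.01, 0, 0, 0.032, 0],
    [0, 0, -0.015, 0, 0, 0, 0],
    [0, 0, 0, 0, 0, 0, 0]
  ]
}}

```text
time_s: 27.87
ee_pos: [0.6241, 0.0623, 0.1785]
ee_rot: [0.122, -3.133, -0.0]
contact_force: [-1.3, 0.2, -2.7]
width: 0.0102
```

Request:
{"method": "send_rows", "body": {
  "rows": [
    [0, 0, 0, 0, 0, 0, 0],
    [0, 0, 0, 0, 0, 0, 0],
    [0, 0, 0, 0, 0, 0, 0]
  ]
}}

```text
time_s: 28.12
ee_pos: [0.6268, 0.0595, 0.1834]
ee_rot: [-0.115, 3.138, -0.0]
contact_force: [-0.1, 0.2, -0.6]
width: 0.0104
```

```bash
python3 -c "
from h import *
to(.6269,.06,.15,1.646)"
```

```text
delta [ 0.0001  0.0005 -0.0334] turn 0.0018 at [0.6268 0.0595 0.1834] q6 -1.67 tilt [ 0.001 -0.   ] w 0.0104 t 28.1167
```

Request:
{"method": "send_rows", "body": {
  "rows": [
    [0, 0.0005, -0.008, 0, 0, 0.002, 0],
    [0, 0, -0.008, 0, 0, 0, 0],
    [0, 0, -0.006, 0, 0, 0, 0],
    [0, 0, -0.004, 0, 0, 0, 0],
    [0, 0, -0.003, 0, 0, 0, 0]
  ]
}}

```text
time_s: 28.53
ee_pos: [0.6258, 0.061, 0.1522]
ee_rot: [0.121, -3.138, -0.0]
contact_force: [-0.7, -0.0, -0.7]
width: 0.0104
```

Request:
{"method": "send_rows", "body": {
  "rows": [
    [0, 0, -0.001, 0, 0, 0, 0],
    [0, 0, 0, 0, 0, 0, 0],
    [0, 0, 0, 0, 0, 0, 0],
    [0, 0, 0, 0, 0, 0, 0]
  ]
}}

```text
time_s: 28.87
ee_pos: [0.6267, 0.0612, 0.1531]
ee_rot: [-0.121, 3.138, -0.0]
contact_force: [-0.2, -0.3, -0.3]
width: 0.0102
```

```bash
python3 -c "
from h import *
to(.6269,.06,.149,1.646)"
```

```text
delta [ 0.0002 -0.0012 -0.0041] turn -0.0021 at [0.6267 0.0612 0.1531] q6 -1.67 tilt [0.001 0.   ] w 0.0102 t 28.8667
```

Request:
{"method": "send_rows", "body": {
  "rows": [
    [0, -0.001, -0.002, 0, 0, -0.002, 0],
    [0, 0, -0.001, 0, 0, 0, 0],
    [0, 0, -0.0005, 0, 0, 0, 0],
    [0, 0, 0, 0, 0, 0, 0],
    [0, 0, 0, 0, 0, 0, 0]
  ]
}}

```text
time_s: 29.28
ee_pos: [0.6264, 0.0602, 0.149]
ee_rot: [0.118, -3.139, -0.0]
contact_force: [1.0, -0.1, -0.2]
width: 0.0106
```

Request:
{"method": "send_rows", "body": {
  "rows": [
    [0, 0, 0, 0, 0, 0, 0],
    [0, 0, 0, 0, 0, 0, 0]
  ]
}}

```text
time_s: 29.45
ee_pos: [0.6265, 0.0602, 0.1492]
ee_rot: [-0.118, 3.139, 0.0]
contact_force: [0.5, -0.0, -1.3]
width: 0.0102
```

Request:
{"method": "send_rows", "body": {
  "rows": [
    [0, 0, 0, 0, 0, 0, 35],
    [0, 0, 0, 0, 0, 0, 35],
    [0, 0, 0, 0, 0, 0, 35],
    [0, 0, 0.02, 0, 0, 0, 45],
    [0, 0, 0.035, 0, 0, 0, 45]
  ]
}}

```text
time_s: 29.87
ee_pos: [0.6233, 0.0602, 0.1991]
ee_rot: [0.118, -3.129, -0.001]
contact_force: [0.3, 0.3, -0.8]
width: 0.0384
```

Request:
{"method": "send_rows", "body": {
  "rows": [
    [-0.0013, -0.0336, 0.01, 0, 0, 0.011, 45],
    [-0.0013, -0.0336, 0, 0, 0, 0.011, 45],
    [-0.0013, -0.0336, 0, 0, 0, 0.011, 45],
    [-0.0013, -0.0336, 0, 0, 0, 0.011, 45],
    [-0.0013, -0.0336, 0, 0, 0, 0.011, 45]
  ]
}}

```text
time_s: 30.28
ee_pos: [0.6198, -0.1093, 0.2147]
ee_rot: [-0.206, 3.134, -0.001]
contact_force: [0.1, -0.0, 0.0]
width: 0.0385
```

Request:
{"method": "send_rows", "body": {
  "rows": [
    [-0.0013, -0.0336, 0, 0, 0, 0.011, 45],
    [-0.0013, -0.0336, -0.01, 0, 0, 0.011, 45],
    [-0.0013, -0.0336, -0.02, 0, 0, 0.011, 45],
    [-0.0013, -0.0336, -0.03, 0, 0, 0.011, 45],
    [-0.0013, -0.0336, -0.03, 0, 0, 0.011, 45]
  ]
}}

```text
time_s: 30.7
ee_pos: [0.6142, -0.273, 0.1292]
ee_rot: [-0.29, 3.125, -0.003]
contact_force: [0.3, 0.0, -0.2]
width: 0.0387
```

Request:
{"method": "send_rows", "body": {
  "rows": [
    [-0.0013, -0.0336, -0.03, 0, 0, 0.011, 45],
    [0, 0, 0, 0, 0, 0, 45],
    [0, 0, 0, 0, 0, 0, 45],
    [0, 0, 0, 0, 0, 0, 45]
  ]
}}

```text
time_s: 31.03
ee_pos: [0.6128, -0.3018, 0.1014]
ee_rot: [-0.307, 3.126, 0.0]
contact_force: [-0.2, 0.4, -0.2]
width: 0.0384
```

```bash
python3 -c "
from h import *
im=snap('top')
print('lid on R',fit_at(im,.6285,.062,.075,'lid',z=.141,box=20))
print('dish M L',fit_at(im,.6163,.161,.075,'dish',z=.113,lo=145,box=20),fit_at(im,.61,.261,.075,'dish',z=.113,lo=135,box=20))
print(fit_at(im,.5717,-.428,-.048,'lid'))
to(.6122,-.3102,.009,1.5708+.195)
cv2.imwrite('pics/j.png',cv2.resize(im[100:190,85:225,::-1],(700,450),interpolation=cv2.INTER_CUBIC))"
```

```text
lid on R (array([0.62399476, 0.05985111, 0.08100256]), np.float64(0.8996728971962616))
dish M L (array([0.61658321, 0.16092625, 0.07990646]), np.float64(0.944825808870042)) (array([0.60992489, 0.26141741, 0.08187816]), np.float64(0.9337274070705922))
(array([ 0.57154981, -0.42812149, -0.04330097]), np.float64(0.979945361976903))
delta [-0.0013 -0.0087 -0.0936] turn -0.0018 at [ 0.6135 -0.3015  0.1026] q6 -2.33 tilt [ 0.002 -0.001] w 0.0385 t 31.0833
```

View pics/j.png

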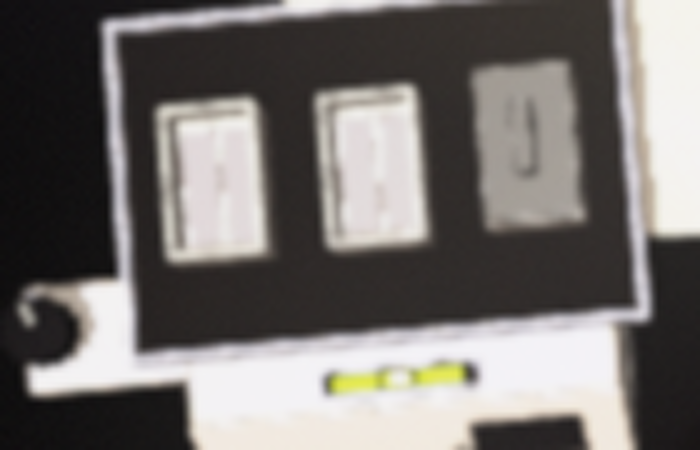

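The right lid looks square on its dish; only a thin strip of the dish's front wall shows below it. I'll check it numerically later and go on to lid 2.

Request:
{"method": "send_rows", "body": {
  "rows": [
    [-0.0013, -0.0085, -0.02, 0, 0, -0.002, 45],
    [0, 0, -0.025, 0, 0, 0, 45],
    [0, 0, -0.02, 0, 0, 0, 45],
    [0, 0, -0.012, 0, 0, 0, 45],
    [0, 0, -0.006, 0, 0, 0, 45]
  ]
}}

```text
time_s: 31.5
ee_pos: [0.6112, -0.3089, 0.0173]
ee_rot: [0.307, -3.126, -0.001]
contact_force: [-0.2, 1.0, 0.4]
width: 0.0386
```

Request:
{"method": "send_rows", "body": {
  "rows": [
    [0, 0, -0.004, 0, 0, 0, 45],
    [0, 0, 0, 0, 0, 0, 45],
    [0, 0, 0, 0, 0, 0, 45],
    [0, 0, 0, 0, 0, 0, 45]
  ]
}}

```text
time_s: 31.83
ee_pos: [0.6122, -0.3109, 0.0156]
ee_rot: [-0.304, 3.125, -0.003]
contact_force: [0.6, 0.8, 0.6]
width: 0.0385
```

```bash
python3 -c "
from h import *
to(.6122,-.3102,.0085,1.5708+.195)"
```

```text
delta [ 0.      0.0007 -0.0071] turn 0.0007 at [ 0.6122 -0.3109  0.0156] q6 -2.34 tilt [ 0.002 -0.002] w 0.0385 t 31.8333
```

Request:
{"method": "send_rows", "body": {
  "rows": [
    [0, 0.0005, -0.004, 0, 0, 0, 45],
    [0, 0, -0.003, 0, 0, 0, 45],
    [0, 0, 0, 0, 0, 0, 0],
    [0, 0, 0, 0, 0, 0, 0],
    [0, 0, 0, 0, 0, 0, 0]
  ]
}}

```text
time_s: 32.25
ee_pos: [0.6112, -0.31, 0.007]
ee_rot: [-0.304, 3.127, -0.0]
contact_force: [0.5, -0.1, -1.0]
width: 0.0106
```

Request:
{"method": "send_rows", "body": {
  "rows": [
    [0, 0, 0, 0, 0, 0, 0],
    [0, 0, 0, 0, 0, 0, 0],
    [0, 0, 0, 0, 0, 0, 0]
  ]
}}

```text
time_s: 32.5
ee_pos: [0.611, -0.3098, 0.0068]
ee_rot: [0.304, -3.127, -0.0]
contact_force: [0.2, 1.2, -0.6]
width: 0.0102
```

```bash
python3 -c "
from h import *
to(.6153,.1586,.2,1.646)"
```

```text
delta [0.0043 0.4684 0.1932] turn -0.1189 at [ 0.611  -0.3098  0.0068] q6 -2.34 tilt [-0.  0.] w 0.0102 t 32.5
```

Request:
{"method": "send_rows", "body": {
  "rows": [
    [0, 0, 0.02, 0, 0, 0, 0],
    [0, 0, 0.04, 0, 0, 0, 0],
    [0, 0, 0.04, 0, 0, 0, 0],
    [0, 0, 0.04, 0, 0, 0, 0],
    [0, 0, 0.04, 0, 0, 0, 0]
  ]
}}

```text
time_s: 32.92
ee_pos: [0.6107, -0.3096, 0.1884]
ee_rot: [0.304, -3.126, -0.001]
contact_force: [1.0, -0.7, -1.6]
width: 0.0104
```

Request:
{"method": "send_rows", "body": {
  "rows": [
    [0.0003, 0.0335, 0.01, 0, 0, -0.0085, 0],
    [0.0003, 0.0335, 0.01, 0, 0, -0.0085, 0],
    [0.0003, 0.0335, 0, 0, 0, -0.0085, 0],
    [0.0003, 0.0335, 0, 0, 0, -0.0085, 0],
    [0.0003, 0.0335, 0, 0, 0, -0.0085, 0]
  ]
}}

```text
time_s: 33.33
ee_pos: [0.6124, -0.1409, 0.2072]
ee_rot: [-0.237, 3.132, -0.0]
contact_force: [-0.6, 0.6, -1.3]
width: 0.0102
```

Request:
{"method": "send_rows", "body": {
  "rows": [
    [0.0003, 0.0335, 0, 0, 0, -0.0085, 0],
    [0.0003, 0.0335, 0, 0, 0, -0.0085, 0],
    [0.0003, 0.0335, 0, 0, 0, -0.0085, 0],
    [0.0003, 0.0335, 0, 0, 0, -0.0085, 0],
    [0.0003, 0.0335, 0, 0, 0, -0.0085, 0]
  ]
}}

```text
time_s: 33.75
ee_pos: [0.6137, 0.0268, 0.2068]
ee_rot: [0.171, -3.137, -0.0]
contact_force: [0.4, -0.5, -0.4]
width: 0.0104
```

Request:
{"method": "send_rows", "body": {
  "rows": [
    [0.0003, 0.0335, 0, 0, 0, -0.0085, 0],
    [0.0003, 0.0335, 0, 0, 0, -0.0085, 0],
    [0, 0.0335, 0, 0, 0, -0.0085, 0],
    [0, 0.0335, 0, 0, 0, -0.0085, 0],
    [0, 0, -0.01, 0, 0, 0, 0]
  ]
}}

```text
time_s: 34.17
ee_pos: [0.6153, 0.1647, 0.1991]
ee_rot: [-0.126, 3.135, 0.005]
contact_force: [0.9, 0.1, 0.3]
width: 0.0107
```

Request:
{"method": "send_rows", "body": {
  "rows": [
    [0, 0, -0.015, 0, 0, 0, 0],
    [0, 0, 0, 0, 0, 0, 0],
    [0, 0, 0, 0, 0, 0, 0],
    [0, 0, 0, 0, 0, 0, 0]
  ]
}}

```text
time_s: 34.5
ee_pos: [0.6146, 0.1579, 0.1813]
ee_rot: [0.115, -3.138, 0.0]
contact_force: [-1.1, -0.3, -0.9]
width: 0.0106
```

```bash
python3 -c "
from h import *
to(.6143,.1586,.148,1.646)"
```

```text
delta [-0.0003  0.0007 -0.0333] turn 0.0017 at [0.6146 0.1579 0.1813] q6 -1.51 tilt [-0.001 -0.   ] w 0.0106 t 34.5
```

Request:
{"method": "send_rows", "body": {
  "rows": [
    [0, 0.0005, -0.008, 0, 0, 0.001, 0],
    [0, 0, -0.008, 0, 0, 0, 0],
    [0, 0, -0.006, 0, 0, 0, 0],
    [0, 0, -0.004, 0, 0, 0, 0],
    [0, 0, -0.003, 0, 0, 0, 0]
  ]
}}

```text
time_s: 34.92
ee_pos: [0.6142, 0.1594, 0.1517]
ee_rot: [0.119, -3.138, 0.0]
contact_force: [0.7, -0.4, -0.9]
width: 0.0102
```

Request:
{"method": "send_rows", "body": {
  "rows": [
    [0, 0, 0, 0, 0, 0, 0],
    [0, 0, 0, 0, 0, 0, 0],
    [0, 0, 0, 0, 0, 0, 0]
  ]
}}

```text
time_s: 35.17
ee_pos: [0.615, 0.1597, 0.1532]
ee_rot: [-0.12, 3.139, 0.0]
contact_force: [-0.7, 1.5, -1.2]
width: 0.0108
```

```bash
python3 -c "
from h import *
to(.6143,.1586,.148,1.646)"
```

```text
delta [-0.0007 -0.0011 -0.0052] turn -0.001 at [0.615  0.1597 0.1532] q6 -1.51 tilt [0.001 0.   ] w 0.0108 t 35.1667
```

Request:
{"method": "send_rows", "body": {
  "rows": [
    [-0.0005, -0.001, -0.003, 0, 0, -0.001, 0],
    [0, 0, -0.001, 0, 0, 0, 0],
    [0, 0, -0.0007, 0, 0, 0, 0],
    [0, 0, 0, 0, 0, 0, 0],
    [0, 0, 0, 0, 0, 0, 0]
  ]
}}

```text
time_s: 35.58
ee_pos: [0.6142, 0.1587, 0.1481]
ee_rot: [0.118, -3.139, 0.0]
contact_force: [-0.3, 0.1, -0.8]
width: 0.0105
```

Request:
{"method": "send_rows", "body": {
  "rows": [
    [0, 0, 0, 0, 0, 0, 0],
    [0, 0, 0, 0, 0, 0, 0]
  ]
}}

```text
time_s: 35.75
ee_pos: [0.6143, 0.1587, 0.1483]
ee_rot: [-0.118, 3.139, 0.0]
contact_force: [-0.1, -0.0, -0.8]
width: 0.0105
```

Request:
{"method": "send_rows", "body": {
  "rows": [
    [0, 0, 0, 0, 0, 0, 35],
    [0, 0, 0, 0, 0, 0, 35],
    [0, 0, 0, 0, 0, 0, 35],
    [0, 0, 0.02, 0, 0, 0, 45],
    [0, 0, 0.035, 0, 0, 0, 45]
  ]
}}

```text
time_s: 36.17
ee_pos: [0.6111, 0.1582, 0.1982]
ee_rot: [0.118, -3.129, 0.002]
contact_force: [0.2, -0.3, 0.1]
width: 0.0386
```

Request:
{"method": "send_rows", "body": {
  "rows": [
    [-0.0025, -0.0345, 0.01, 0, 0, -0.007, 45],
    [-0.0025, -0.0345, 0, 0, 0, -0.007, 45],
    [-0.0025, -0.0345, 0, 0, 0, -0.007, 45],
    [-0.0025, -0.0345, 0, 0, 0, -0.007, 45],
    [-0.0025, -0.0345, 0, 0, 0, -0.007, 45]
  ]
}}

```text
time_s: 36.58
ee_pos: [0.6016, -0.0153, 0.2137]
ee_rot: [-0.063, 3.14, -0.0]
contact_force: [0.3, -0.2, 0.1]
width: 0.0386
```

Request:
{"method": "send_rows", "body": {
  "rows": [
    [-0.0025, -0.0345, 0, 0, 0, -0.007, 45],
    [-0.0025, -0.0345, 0, 0, 0, -0.007, 45],
    [-0.0025, -0.0345, 0, 0, 0, -0.007, 45],
    [-0.0025, -0.0345, 0, 0, 0, -0.007, 45],
    [-0.0025, -0.0345, 0, 0, 0, -0.007, 45]
  ]
}}

```text
time_s: 37.0
ee_pos: [0.589, -0.188, 0.2136]
ee_rot: [-0.008, 3.141, -0.0]
contact_force: [1.8, -0.7, -0.0]
width: 0.039
```

Request:
{"method": "send_rows", "body": {
  "rows": [
    [-0.0025, -0.0345, 0, 0, 0, -0.007, 45],
    [-0.0025, -0.0345, 0, 0, 0, -0.007, 45],
    [-0.0025, -0.0345, -0.02, 0, 0, -0.007, 45],
    [-0.0025, -0.0345, -0.02, 0, 0, -0.007, 45],
    [-0.0025, -0.0345, -0.02, 0, 0, -0.007, 45]
  ]
}}

```text
time_s: 37.42
ee_pos: [0.5768, -0.3609, 0.1534]
ee_rot: [0.048, 3.14, -0.002]
contact_force: [0.8, -0.0, -0.7]
width: 0.0386
```

Request:
{"method": "send_rows", "body": {
  "rows": [
    [-0.0025, -0.0345, -0.02, 0, 0, -0.007, 45],
    [-0.0025, -0.0345, -0.02, 0, 0, -0.007, 45],
    [0, 0, 0, 0, 0, 0, 45],
    [0, 0, 0, 0, 0, 0, 45],
    [0, 0, 0, 0, 0, 0, 45]
  ]
}}

```text
time_s: 37.83
ee_pos: [0.5718, -0.4279, 0.1133]
ee_rot: [0.069, 3.141, 0.001]
contact_force: [0.5, 0.1, -0.5]
width: 0.0384
```

```bash
python3 -c "
from h import *
to(.5716,-.428,.009,1.525)"
```

```text
delta [-2.000e-04 -1.000e-04 -1.043e-01] turn -0.0016 at [ 0.5718 -0.4279  0.1133] q6 -2.27 tilt [0. 0.] w 0.0384 t 37.8333
```

Request:
{"method": "send_rows", "body": {
  "rows": [
    [0, 0, -0.025, 0, 0, 0, 45],
    [0, 0, -0.028, 0, 0, 0, 45],
    [0, 0, -0.022, 0, 0, 0, 45],
    [0, 0, -0.013, 0, 0, 0, 45],
    [0, 0, -0.006, 0, 0, 0, 45]
  ]
}}

```text
time_s: 38.25
ee_pos: [0.5716, -0.426, 0.0178]
ee_rot: [-0.066, -3.139, -0.002]
contact_force: [0.8, 0.3, -0.3]
width: 0.0386
```

Request:
{"method": "send_rows", "body": {
  "rows": [
    [0, 0, -0.004, 0, 0, 0, 45],
    [0, 0, 0, 0, 0, 0, 45],
    [0, 0, 0, 0, 0, 0, 45],
    [0, 0, 0, 0, 0, 0, 45]
  ]
}}

```text
time_s: 38.58
ee_pos: [0.5728, -0.4287, 0.0173]
ee_rot: [0.069, 3.138, -0.003]
contact_force: [-0.2, -0.1, -0.1]
width: 0.0382
```

```bash
python3 -c "
from h import *
to(.5716,-.428,.0085,1.525)"
```

```text
delta [-0.0012  0.0007 -0.0088] turn -0.002 at [ 0.5728 -0.4287  0.0173] q6 -2.27 tilt [ 0.002 -0.002] w 0.0382 t 38.5833
```

Request:
{"method": "send_rows", "body": {
  "rows": [
    [-0.0005, 0.0005, -0.005, 0, 0, -0.001, 45],
    [0, 0, -0.003, 0, 0, 0, 45],
    [0, 0, 0, 0, 0, 0, 0],
    [0, 0, 0, 0, 0, 0, 0],
    [0, 0, 0, 0, 0, 0, 0]
  ]
}}

```text
time_s: 39.0
ee_pos: [0.5712, -0.4274, 0.0073]
ee_rot: [0.071, 3.141, -0.0]
contact_force: [0.9, -0.4, -1.3]
width: 0.0103
```

Request:
{"method": "send_rows", "body": {
  "rows": [
    [0, 0, 0, 0, 0, 0, 0],
    [0, 0, 0, 0, 0, 0, 0],
    [0, 0, 0, 0, 0, 0, 0]
  ]
}}

```text
time_s: 39.25
ee_pos: [0.5711, -0.4273, 0.007]
ee_rot: [-0.07, -3.141, -0.0]
contact_force: [-0.5, -0.3, -0.3]
width: 0.0102
```

```bash
python3 -c "
from h import *
to(.609,.2589,.2,1.646)"
```

```text
delta [0.0379 0.6862 0.193 ] turn 0.12 at [ 0.5711 -0.4273  0.007 ] q6 -2.27 tilt [-0.  0.] w 0.0102 t 39.25
```

Request:
{"method": "send_rows", "body": {
  "rows": [
    [0, 0, 0.02, 0, 0, 0, 0],
    [0, 0, 0.04, 0, 0, 0, 0],
    [0, 0, 0.04, 0, 0, 0, 0],
    [0, 0, 0.04, 0, 0, 0, 0],
    [0, 0, 0.04, 0, 0, 0, 0]
  ]
}}

```text
time_s: 39.67
ee_pos: [0.5709, -0.427, 0.1887]
ee_rot: [-0.071, -3.14, -0.001]
contact_force: [0.6, -0.2, -0.7]
width: 0.0103
```

Request:
{"method": "send_rows", "body": {
  "rows": [
    [0.0019, 0.0343, 0.01, 0, 0, 0.006, 0],
    [0.0019, 0.0343, 0.01, 0, 0, 0.006, 0],
    [0.0019, 0.0343, 0.01, 0, 0, 0.006, 0],
    [0.0019, 0.0343, 0, 0, 0, 0.006, 0],
    [0.0019, 0.0343, 0, 0, 0, 0.006, 0]
  ]
}}

```text
time_s: 40.08
ee_pos: [0.5809, -0.2546, 0.2184]
ee_rot: [0.024, 3.14, -0.001]
contact_force: [0.9, 0.8, -1.7]
width: 0.0103
```

Request:
{"method": "send_rows", "body": {
  "rows": [
    [0.0019, 0.0343, 0, 0, 0, 0.006, 0],
    [0.0019, 0.0343, 0, 0, 0, 0.006, 0],
    [0.0019, 0.0343, 0, 0, 0, 0.006, 0],
    [0.0019, 0.0343, 0, 0, 0, 0.006, 0],
    [0.0019, 0.0343, 0, 0, 0, 0.006, 0]
  ]
}}

```text
time_s: 40.5
ee_pos: [0.5899, -0.0827, 0.2171]
ee_rot: [-0.024, 3.141, -0.0]
contact_force: [0.7, -0.3, -1.3]
width: 0.0103
```

Request:
{"method": "send_rows", "body": {
  "rows": [
    [0.0019, 0.0343, 0, 0, 0, 0.006, 0],
    [0.0019, 0.0343, 0, 0, 0, 0.006, 0],
    [0.0019, 0.0343, 0, 0, 0, 0.006, 0],
    [0.0019, 0.0343, 0, 0, 0, 0.006, 0],
    [0.0019, 0.0343, 0, 0, 0, 0.006, 0]
  ]
}}

```text
time_s: 40.92
ee_pos: [0.5994, 0.0889, 0.2172]
ee_rot: [-0.071, 3.141, -0.0]
contact_force: [1.1, 0.1, -0.9]
width: 0.0107
```

Request:
{"method": "send_rows", "body": {
  "rows": [
    [0.0018, 0.0343, 0, 0, 0, 0.006, 0],
    [0.0018, 0.0343, 0, 0, 0, 0.006, 0],
    [0.0018, 0.0343, 0, 0, 0, 0.006, 0],
    [0.0018, 0.0343, 0, 0, 0, 0.006, 0],
    [0.0018, 0.0343, 0, 0, 0, 0.006, 0]
  ]
}}

```text
time_s: 41.33
ee_pos: [0.6084, 0.2604, 0.2171]
ee_rot: [0.119, -3.139, 0.0]
contact_force: [0.2, 0.3, -0.4]
width: 0.0106
```

Request:
{"method": "send_rows", "body": {
  "rows": [
    [0, 0, -0.015, 0, 0, 0, 0],
    [0, 0, -0.015, 0, 0, 0, 0],
    [0, 0, 0, 0, 0, 0, 0],
    [0, 0, 0, 0, 0, 0, 0],
    [0, 0, 0, 0, 0, 0, 0]
  ]
}}

```text
time_s: 41.75
ee_pos: [0.6087, 0.2573, 0.1868]
ee_rot: [0.115, -3.139, 0.001]
contact_force: [0.5, 0.5, -0.6]
width: 0.0102
```

```bash
python3 -c "
from h import *
to(.6085,.2589,.148,1.646)"
```

```text
delta [-0.0002  0.0016 -0.0388] turn 0.0017 at [0.6087 0.2573 0.1868] q6 -1.36 tilt [-0.001 -0.   ] w 0.0102 t 41.75
```

Request:
{"method": "send_rows", "body": {
  "rows": [
    [0, 0.001, -0.01, 0, 0, 0.001, 0],
    [0, 0, -0.01, 0, 0, 0, 0],
    [0, 0, -0.007, 0, 0, 0, 0],
    [0, 0, -0.004, 0, 0, 0, 0],
    [0, 0, -0.003, 0, 0, 0, 0]
  ]
}}

```text
time_s: 42.17
ee_pos: [0.6081, 0.2593, 0.1517]
ee_rot: [0.119, -3.137, 0.001]
contact_force: [0.6, -0.3, -0.8]
width: 0.0105
```

Request:
{"method": "send_rows", "body": {
  "rows": [
    [0, 0, 0, 0, 0, 0, 0],
    [0, 0, 0, 0, 0, 0, 0],
    [0, 0, 0, 0, 0, 0, 0],
    [0, 0, 0, 0, 0, 0, 0]
  ]
}}

```text
time_s: 42.5
ee_pos: [0.6091, 0.2598, 0.1539]
ee_rot: [-0.12, 3.138, 0.0]
contact_force: [0.4, -0.6, -0.7]
width: 0.0108
```

```bash
python3 -c "
from h import *
to(.6085,.2589,.148,1.646)"
```

```text
delta [-0.0006 -0.0009 -0.0059] turn -0.001 at [0.6091 0.2598 0.1539] q6 -1.36 tilt [0.001 0.   ] w 0.0108 t 42.5
```

Request:
{"method": "send_rows", "body": {
  "rows": [
    [-0.0005, -0.001, -0.003, 0, 0, -0.001, 0],
    [0, 0, -0.0015, 0, 0, 0, 0],
    [0, 0, -0.001, 0, 0, 0, 0],
    [0, 0, 0, 0, 0, 0, 0],
    [0, 0, 0, 0, 0, 0, 0]
  ]
}}

```text
time_s: 42.92
ee_pos: [0.6082, 0.2586, 0.1476]
ee_rot: [0.118, -3.139, 0.0]
contact_force: [-0.1, -1.0, -1.5]
width: 0.01
```

Request:
{"method": "send_rows", "body": {
  "rows": [
    [0, 0, 0, 0, 0, 0, 0],
    [0, 0, 0, 0, 0, 0, 0],
    [0, 0, 0, 0, 0, 0, 35],
    [0, 0, 0, 0, 0, 0, 35],
    [0, 0, 0, 0, 0, 0, 35]
  ]
}}

```text
time_s: 43.33
ee_pos: [0.6084, 0.2587, 0.148]
ee_rot: [-0.118, 3.139, 0.0]
contact_force: [0.0, 0.5, -0.8]
width: 0.0298
```

Request:
{"method": "send_rows", "body": {
  "rows": [
    [0, 0, 0.02, 0, 0, 0, 45],
    [0, 0, 0.035, 0, 0, 0, 45],
    [-0.0125, -0.035, 0.02, 0, 0, 0, 45],
    [-0.0125, -0.035, 0, 0, 0, 0, 45],
    [-0.0125, -0.035, 0, 0, 0, 0, 45]
  ]
}}

```text
time_s: 43.75
ee_pos: [0.5717, 0.1536, 0.2254]
ee_rot: [-0.12, 3.134, 0.0]
contact_force: [0.3, 0.2, 0.0]
width: 0.0382
```

Request:
{"method": "send_rows", "body": {
  "rows": [
    [-0.0125, -0.035, 0, 0, 0, 0, 60],
    [-0.0125, -0.035, 0, 0, 0, 0, 60],
    [-0.0125, -0.035, 0, 0, 0, 0, 60],
    [-0.0125, -0.035, 0, 0, 0, 0, 60],
    [-0.0125, -0.035, 0, 0, 0, 0, 60]
  ]
}}

```text
time_s: 44.17
ee_pos: [0.5076, -0.0223, 0.2229]
ee_rot: [-0.119, 3.138, -0.001]
contact_force: [0.2, -0.6, -0.8]
width: 0.051
```

Request:
{"method": "send_rows", "body": {
  "rows": [
    [-0.0125, -0.035, 0, 0, 0, 0, 60],
    [-0.0125, -0.035, 0, 0, 0, 0, 60],
    [-0.0125, -0.035, 0, 0, 0, 0, 60],
    [0, 0, 0, 0, 0, 0, 60],
    [0, 0, 0, 0, 0, 0, 60]
  ]
}}

```text
time_s: 44.58
ee_pos: [0.4705, -0.1273, 0.2228]
ee_rot: [-0.112, 3.139, 0.0]
contact_force: [0.0, 0.2, -0.2]
width: 0.0512
```

Run:
```python
from h import *
im=snap('top'); sc=snap('scene')
for y,x in((.26,.61),(.16,.6163),(.06,.628)):
    for hi in (175,190,205): print('lid',hi,*fit_at(im,x,y,.08,'lid',z=.141,lo=95,hi=hi,box=20))
a=cv2.resize(im[100:205,85:225,::-1],(800,600),interpolation=cv2.INTER_CUBIC)
cv2.imwrite('pics/k.png',a)
cv2.imwrite('pics/l.png',cv2.resize(sc[135:225,290:410,::-1],(800,600),interpolation=cv2.INTER_CUBIC))
to(.414,.218,.2,1.646)
```

```text
lid 175 [0.60710033 0.25836048 0.07808404] 0.9581957924816475
lid 190 [0.60710033 0.25836048 0.07808404] 0.9581957924816475
lid 205 [0.60710033 0.25836048 0.07808404] 0.9581957924816475
lid 175 [0.61635995 0.15806131 0.08156197] 0.9071641226785123
lid 190 [0.61420585 0.15838557 0.07347233] 0.904106713929246
lid 205 [0.61420585 0.15838557 0.07347233] 0.904106713929246
lid 175 [0.62446311 0.0597067  0.07544119] 0.9027341368475356
lid 190 [0.62446311 0.0597067  0.07544119] 0.9027341368475356
lid 205 [0.62446311 0.0597067  0.07544119] 0.9027341368475356
delta [-0.0571  0.3435 -0.0227] turn 0.0001 at [ 0.4711 -0.1255  0.2227] q6 -2.06 tilt [0.001 0.   ] w 0.0514 t 44.6833
```

View pics/k.png

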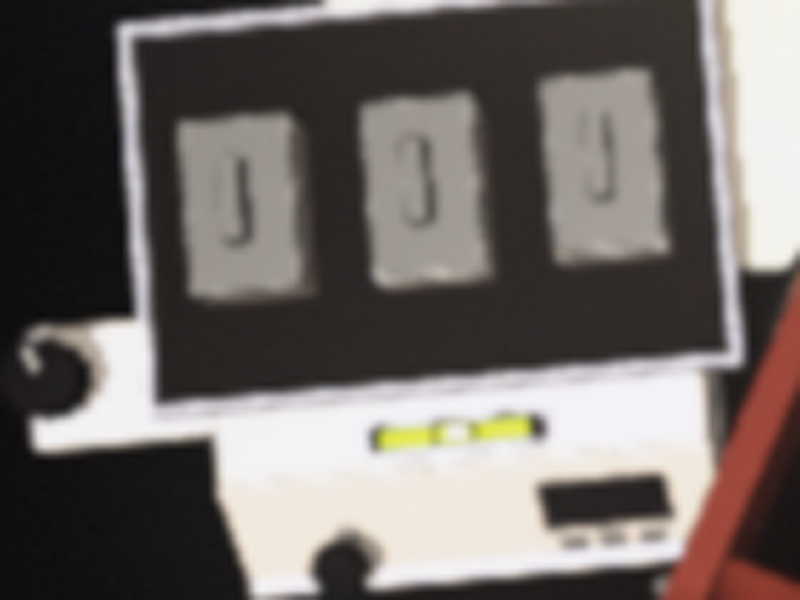

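View pics/l.png

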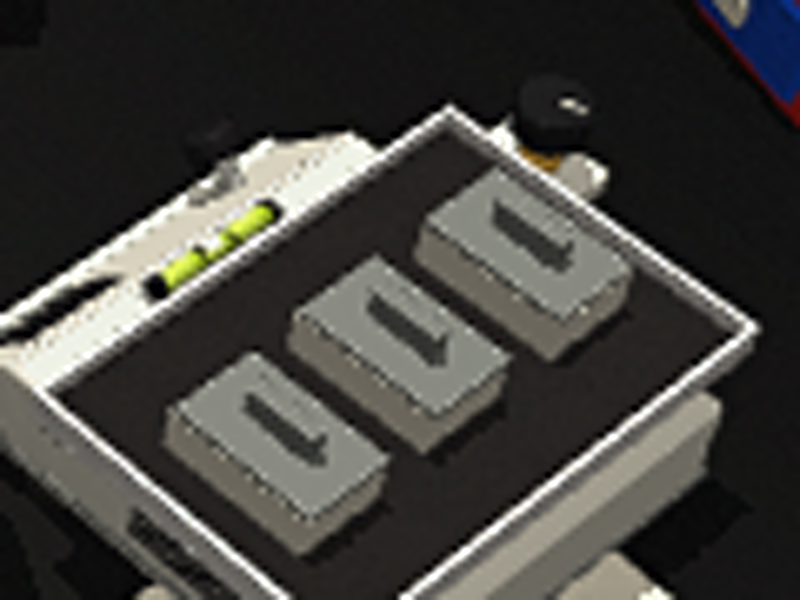

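The top view shows all three lids flush, the bubble centred, and the knob at zoomed (342,565). In the scene view the lids are flush with the dish sides. I'll check near-corner displacements against the model, then re-triangulate the knob.

```bash
python3 - <<'E'
from h import *
z=800/120
for n,x,y in(('R',.6269,.06),('M',.6153,.1586),('L',.609,.2589)):
    c,s=np.cos(.075),np.sin(.075)
    for lx,ly in((.048,-.03),(.048,.03),(-.048,-.03)):
        X,Y=x+c*lx-s*ly,y+s*lx+c*ly
        u=(proj('scene',[[X,Y,.143],[X,Y,.113]])-[290,135])*z
        print(n,lx,ly,u.round(0).tolist(),(u[1]-u[0]).round(1))
sc=cv2.imread('pics/l.png',0)
# knob tri
def tri(u,v):
    o1,d1=ray('top',u);o2,d2=ray('scene',v)
    s=np.linalg.lstsq(np.c_[d1,-d2],o2-o1,rcond=None)[0]; a=o1+s[0]*d1;b=o2+s[1]*d2; return (a+b)/2,np.linalg.norm(a-b)
print(tri((85+342/800*140,100+563/600*105),(290+212/z,135+140/z)))
E
python3 - <<'E'
import cv2
a=cv2.imread('pics/l.png')
cv2.imwrite('pics/m.png',cv2.resize(a[330:570,140:420],(798,600),interpolation=cv2.INTER_LINEAR))
E
```

```text
R 0.048 -0.03 [[302.0, 520.0], [293.0, 557.0]] [-8.8 36.2]
R 0.048 0.03 [[383.0, 460.0], [373.0, 496.0]] [-9.8 36.5]
R -0.048 -0.03 [[164.0, 408.0], [157.0, 445.0]] [-6.6 36.8]
M 0.048 -0.03 [[428.0, 416.0], [417.0, 453.0]] [-10.3  36.7]
M 0.048 0.03 [[504.0, 359.0], [493.0, 396.0]] [-11.2  37. ]
M -0.048 -0.03 [[289.0, 309.0], [281.0, 347.0]] [-8.1 37.2]
L 0.048 -0.03 [[556.0, 322.0], [544.0, 359.0]] [-11.8  37.1]
L 0.048 0.03 [[628.0, 268.0], [615.0, 305.0]] [-12.6  37.3]
L -0.048 -0.03 [[418.0, 221.0], [408.0, 258.0]] [-9.7 37.5]
(array([0.41324121, 0.21868012, 0.08517702]), np.float64(0.004046159070961365))
```

View pics/m.png

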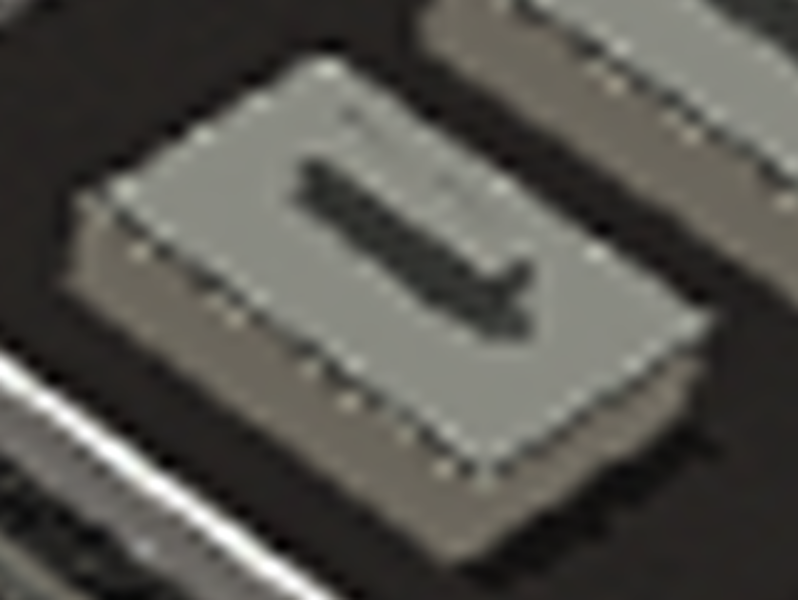

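```bash
cat > fit2.py <<'E'
from h import *
def faces(p,z0,z1):
    c,s=np.cos(p[2]),np.sin(p[2])
    q=[(p[0]+c*a-s*b,p[1]+s*a+c*b) for a,b in((.048,.03),(-.048,.03),(-.048,-.03),(.048,-.03))]
    nrm=[(-s,c),(-c,-s),(s,-c),(c,s)]
    sides=[([(*q[i],z0),(*q[(i+1)%4],z0),(*q[(i+1)%4],z1),(*q[i],z1)],q[i],nrm[i]) for i in range(4)]
    return sides,[(*v,z1) for v in q]
def run(n,im,x,y,k=8):
    K,r,t=cal(n); o=ray(n,(0,0))[0]
    R=cv2.Rodrigues(r)[0]
    c0=proj(n,[[x,y,.13]])[0].astype(int)-21; N=42
    A=im[c0[1]:c0[1]+N,c0[0]:c0[0]+N].astype(float).reshape(-1,3)
    def uv(P): return np.round(((proj(n,P)-c0+.5)*k-.5)*16).astype(np.int32)
    # exclude the bar and its shadow; only pixels near the object
    ex=np.zeros((N*k,N*k),np.uint8)
    c,s=np.cos(.08),np.sin(.08)
    bar=[(x+c*a-s*b,y+s*a+c*b,z) for a in(-.03,.03) for b in(-.016,.016) for z in(.146,.168)]
    cv2.fillConvexPoly(ex,cv2.convexHull(uv(bar)),1,shift=4)
    ex=cv2.resize(ex.astype(np.float32),(N,N),interpolation=cv2.INTER_AREA).ravel()>0.05
    def maps(p):
        L=np.zeros((N*k,N*k),np.uint8); i=0
        for pp,z0,z1 in((p[:3],.113,.141),(p[3:],.141,.146)):
            S,T=faces(pp,z0,z1)
            if z0<.14: i+=1; cv2.fillConvexPoly(L,uv(T),i,shift=4)
            for P,q,m in S:
                i+=1
                if m[0]*(o[0]-q[0])+m[1]*(o[1]-q[1])>0: cv2.fillConvexPoly(L,uv(P),i,shift=4)
        i+=1; cv2.fillConvexPoly(L,uv(T),i,shift=4)
        return np.stack([cv2.resize((L==j).astype(np.float32),(N,N),interpolation=cv2.INTER_AREA) for j in range(i+1) if (L==j).any()],-1).reshape(N*N,-1)
    hull=None
    def cost(v):
        p=v*[1,1,10,1,1,10]; M=cv2.GaussianBlur(maps(p).reshape(N,N,-1),(0,0),.6).reshape(N*N,-1) if n=='top' else maps(p)
        w=~ex
        C,*_=np.linalg.lstsq(M[w],A[w],rcond=1e-3); e=np.abs(M[w]@C-A[w]).clip(0,60); return (e**2).mean()
    v0=np.array([x,y,.0078,x,y,.0078]); best=None
    for _ in range(3):
        sp=np.vstack([v0]+[v0+.004*np.eye(6)[i] for i in range(6)])
        r_=minimize(cost,v0,method='Nelder-Mead',options=dict(initial_simplex=sp,maxiter=400,xatol=1e-4,fatol=1e-2)); v0=r_.x
    p=v0*[1,1,10,1,1,10]; d=p[3:]-p[:3]
    print(n,'dish',p[:3].round(4),'lid',p[3:].round(4),'diff',(d*[1000,1000,1]).round(2),'cost',round(r_.fun,1))
if __name__=='__main__':
    im={n:optics.snapshot(n) for n in('scene','top')}
    for n in im:
        for x,y in((.609,.2589),(.6153,.1586),(.6269,.06)): run(n,im[n],x,y)
E
time python3 fit2.py
```

```text
scene dish [0.608  0.2621 0.0735] lid [0.6091 0.2607 0.0718] diff [ 1.1  -1.41 -0.  ] cost 1593.9
scene dish [0.613  0.1625 0.0666] lid [0.6166 0.1609 0.0672] diff [ 3.58 -1.59  0.  ] cost 1471.2
scene dish [0.6248 0.0635 0.0692] lid [0.6279 0.0624 0.0699] diff [ 3.12 -1.02  0.  ] cost 1038.6
top dish [0.6087 0.2599 0.0783] lid [0.6076 0.2584 0.0782] diff [-1.16 -1.48 -0.  ] cost 564.1
top dish [0.6146 0.1601 0.0728] lid [0.6167 0.1578 0.0734] diff [ 2.09 -2.28  0.  ] cost 56.9
top dish [0.6274 0.0617 0.0692] lid [0.6282 0.0595 0.0874] diff [ 0.82 -2.21  0.02] cost 321.9
real	0m12.101s
user	0m16.912s
sys	0m0.174s
```

```bash
python3 - <<'E'
s=open('fit2.py').read()
s=s.replace("    hull=None\n","""    hb=np.zeros((N*k,N*k),np.uint8); S,T=faces((x,y,.075),.113,.146)
    cv2.fillConvexPoly(hb,cv2.convexHull(uv([v for f in S for v in f[0]])),1,shift=4)
    hb=cv2.dilate(hb,np.ones((7*k,7*k),np.uint8)); ex=ex|(hb[k//2::k,k//2::k].ravel()==0)
""")
open('fit2.py','w').write(s)
E
python3 fit2.py
```

```text
scene dish [0.6079 0.2621 0.0737] lid [0.6091 0.2608 0.0748] diff [ 1.18 -1.32  0.  ] cost 1003.0
scene dish [0.6141 0.1613 0.0706] lid [0.617  0.161  0.0709] diff [ 2.93 -0.34  0.  ] cost 467.0
scene dish [0.6261 0.0625 0.0709] lid [0.6284 0.0625 0.0671] diff [ 2.28  0.01 -0.  ] cost 191.2
top dish [0.6081 0.2581 0.0793] lid [0.6079 0.2588 0.082 ] diff [-0.13  0.74  0.  ] cost 25.0
top dish [0.6146 0.1602 0.076 ] lid [0.6168 0.1578 0.0735] diff [ 2.21 -2.38 -0.  ] cost 35.8
top dish [0.6265 0.0617 0.073 ] lid [0.6282 0.0597 0.0874] diff [ 1.75 -2.05  0.01] cost 37.7
```

The fits put every lid within about 3 mm of its dish and square to it, inside the 5 mm allowed. Next is the knob: I'll move in front of it and tilt the tool 45°.

Request:
{"method": "send_rows", "body": {
  "rows": [
    [-0.0045, 0.0343, 0, 0, 0, 0, 65],
    [-0.0045, 0.0343, 0, 0, 0, 0, 65],
    [-0.0045, 0.0343, 0, 0, 0, 0, 65],
    [-0.0045, 0.0343, 0, 0, 0, 0, 65],
    [-0.0045, 0.0343, 0, 0, 0, 0, 65]
  ]
}}

```text
time_s: 45.3
ee_pos: [0.4479, 0.0479, 0.2225]
ee_rot: [-0.12, 3.139, 0.0]
contact_force: [1.1, -0.5, 0.1]
width: 0.0556
```

Request:
{"method": "send_rows", "body": {
  "rows": [
    [-0.0045, 0.0343, 0, 0, 0, 0, 65],
    [-0.0045, 0.0343, 0, 0, 0, 0, 65],
    [-0.0045, 0.0343, 0, 0, 0, 0, 65],
    [-0.0045, 0.0343, 0, 0, 0, 0, 65],
    [-0.0045, 0.0343, 0, 0, 0, 0, 65]
  ]
}}

```text
time_s: 45.72
ee_pos: [0.4249, 0.2197, 0.2226]
ee_rot: [-0.121, 3.139, 0.0]
contact_force: [0.8, -0.2, 0.7]
width: 0.0555
```

Request:
{"method": "send_rows", "body": {
  "rows": [
    [0, 0, 0, 0.0084, -0.1119, 0, 65],
    [0, 0, 0, 0.0084, -0.1119, 0, 65],
    [0, 0, 0, 0.0084, -0.1119, 0, 65],
    [0, 0, 0, 0.0084, -0.1119, 0, 65],
    [0, 0, 0, 0.0084, -0.1119, 0, 65]
  ]
}}

```text
time_s: 46.13
ee_pos: [0.4257, 0.2184, 0.2234]
ee_rot: [-0.1, 2.573, 0.03]
contact_force: [-0.6, -1.0, 0.1]
width: 0.0554
```

Request:
{"method": "send_rows", "body": {
  "rows": [
    [0, 0, 0, 0.0084, -0.1119, 0, 65],
    [0, 0, 0, 0.0084, -0.1119, 0, 65],
    [0, 0, 0, 0, 0, 0, 65],
    [0, 0, 0, 0, 0, 0, 65],
    [0, 0, 0, 0, 0, 0, 65]
  ]
}}

```text
time_s: 46.55
ee_pos: [0.4263, 0.2178, 0.2241]
ee_rot: [-0.089, 2.355, 0.038]
contact_force: [-0.9, -0.2, -0.1]
width: 0.0551
```

```bash
cat >> h.py <<'E'
def tilt_to(P,yaw=.075):
    s=monitor.get_state(); R=cv2.Rodrigues(np.array(s['ee_rot'],float))[0]
    z=np.array([.7071*np.cos(yaw),.7071*np.sin(yaw),-.7071]); y=np.array([-np.sin(yaw),np.cos(yaw),0]); y*=np.sign(y@R[:,1])
    T=np.c_[np.cross(y,z),y,z]
    print('delta',(np.array(P)-s['ee_pos']).round(4),'rot',cv2.Rodrigues(T@R.T)[0].ravel().round(4),'at',s['ee_pos'].round(4),'q',s['joints'].round(2),'w',s['width'].__round__(4),'F',np.round(s['contact_force'],1),'t',s['time_s'])
E
python3 -c "
from h import *
tilt_to([.426,.218,.072])"
```

```text
delta [-0.0003  0.0002 -0.1521] rot [-0.0006  0.     -0.001 ] at [0.4263 0.2178 0.2241] q [ 0.48 -0.82  2.41 -0.38  0.84 -1.02] w 0.0551 F [-0.9 -0.2 -0.1] t 46.55
```

Request:
{"method": "send_rows", "body": {
  "rows": [
    [0, 0, -0.03, 0, 0, 0, 65],
    [0, 0, -0.03, 0, 0, 0, 65],
    [0, 0, -0.03, 0, 0, 0, 65],
    [0, 0, -0.02, 0, 0, 0, 65],
    [0, 0, -0.01, 0, 0, 0, 65]
  ]
}}

```text
time_s: 46.97
ee_pos: [0.426, 0.2165, 0.1002]
ee_rot: [-0.087, 2.36, 0.034]
contact_force: [0.1, -0.3, 0.1]
width: 0.0557
```

Request:
{"method": "send_rows", "body": {
  "rows": [
    [0, 0, 0, 0, 0, 0, 65],
    [0, 0, 0, 0, 0, 0, 65],
    [0, 0, 0, 0, 0, 0, 65]
  ]
}}

```text
time_s: 47.22
ee_pos: [0.4276, 0.2177, 0.1051]
ee_rot: [-0.087, 2.352, 0.038]
contact_force: [0.4, -0.0, -0.1]
width: 0.0553
```

Run:
```python
from h import *
tilt_to([.426,.218,.072])
im=snap('top');sc=snap('scene')
a=cv2.resize(im[170:220,115:180,::-1],(520,400),interpolation=cv2.INTER_CUBIC)
b=cv2.resize(sc[130:180,290:340,::-1],(400,400),interpolation=cv2.INTER_CUBIC)[:, :280]
cv2.imwrite('pics/n.png',np.hstack([a,b]))
print([px(d).round(1) for d in optics.tip_of('scene','knob_head')[:1]])
```

```text
delta [-0.0016  0.0003 -0.0331] rot [-0.0011  0.0025  0.0005] at [0.4276 0.2177 0.1051] q [ 0.48 -0.64  2.52 -0.53  0.58 -0.82] w 0.0553 F [ 0.4 -0.  -0.1] t 47.2167
[array([322.2, 157.4])]
```

View pics/n.png

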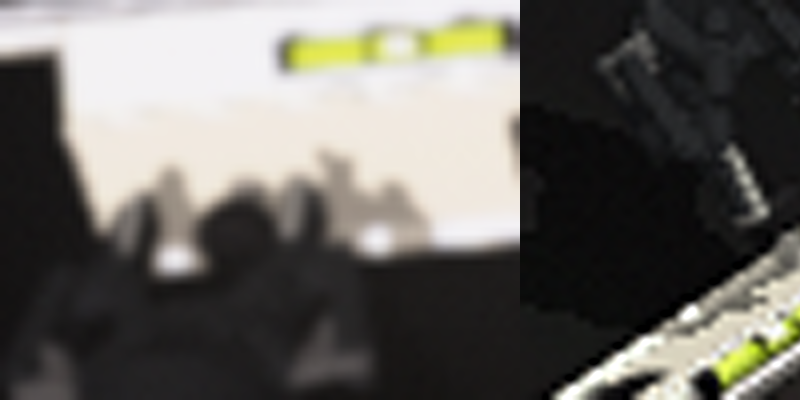

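The jaws straddle the knob and are centred once parallax is allowed for. Joint 3 is close to its limit at 45°, so I'll reduce the tilt to 25°. The pads press on the knob's sides, so pitch doesn't matter.

Request:
{"method": "send_rows", "body": {
  "rows": [
    [0, 0, 0, -0.0087, 0.1164, 0, 65],
    [0, 0, 0, -0.0087, 0.1164, 0, 65],
    [0, 0, 0, -0.0087, 0.1164, 0, 65],
    [-0.005, 0, -0.012, 0, 0, 0, 65],
    [0, 0, -0.012, 0, 0, 0, 65]
  ]
}}

```text
time_s: 47.78
ee_pos: [0.4237, 0.2179, 0.0817]
ee_rot: [-0.099, 2.699, 0.025]
contact_force: [0.3, -0.0, -1.6]
width: 0.0552
```

Request:
{"method": "send_rows", "body": {
  "rows": [
    [0, 0, -0.008, 0, 0, 0, 65],
    [0, 0, 0, 0, 0, 0, 65],
    [0, 0, 0, 0, 0, 0, 65]
  ]
}}

```text
time_s: 48.03
ee_pos: [0.4202, 0.217, 0.0697]
ee_rot: [-0.102, 2.705, 0.022]
contact_force: [0.1, 0.2, -0.2]
width: 0.0555
```

Run:
```python
from h import *
tilt_to([.421,.2176,.068])
```

```text
delta [ 0.0008  0.0006 -0.0017] rot [ 0.0268 -0.3499 -0.0004] at [0.4202 0.217  0.0697] q [ 0.4  -0.43  2.36 -0.19  0.81 -1.15] w 0.0555 F [ 0.1  0.2 -0.2] t 48.0333
```

Close on the head.

Request:
{"method": "send_rows", "body": {
  "rows": [
    [0, 0, -0.001, 0, 0, 0, 0],
    [0, 0, 0, 0, 0, 0, 0],
    [0, 0, 0, 0, 0, 0, 0],
    [0, 0, 0, 0, 0, 0, 0],
    [0, 0, 0, 0, 0, 0, 0]
  ]
}}

```text
time_s: 48.45
ee_pos: [0.4204, 0.2209, 0.0711]
ee_rot: [-0.1, 2.704, 0.036]
contact_force: [-10.7, 16.6, 5.0]
width: 0.031
```

Request:
{"method": "send_rows", "body": {
  "rows": [
    [0, 0, 0, 0, 0, 0, 0],
    [0, 0, 0, 0, 0, 0, 0]
  ]
}}

```text
time_s: 48.62
ee_pos: [0.4204, 0.2209, 0.0711]
ee_rot: [-0.1, 2.704, 0.036]
contact_force: [-9.7, 15.6, 4.4]
width: 0.0309
```

Run:
```python
from h import *
tilt_to([.421,.2176,.068])
```

```text
delta [ 0.0006 -0.0033 -0.0031] rot [ 0.017  -0.3486 -0.0025] at [0.4204 0.2209 0.0711] q [ 0.4  -0.43  2.36 -0.18  0.81 -1.15] w 0.0309 F [-9.7 15.6  4.4] t 48.6167
```

Request:
{"method": "send_rows", "body": {
  "rows": [
    [0, 0.002, 0, 0, 0, 0, 0],
    [0, 0.0015, 0, 0, 0, 0, 0],
    [0, 0, 0, 0, 0, 0, 0],
    [0, 0, 0, 0, 0, 0, 0]
  ]
}}

```text
time_s: 48.95
ee_pos: [0.4205, 0.2213, 0.0709]
ee_rot: [-0.101, 2.706, 0.023]
contact_force: [-13.5, -1.6, 11.9]
width: 0.0308
```

Request:
{"method": "send_rows", "body": {
  "rows": [
    [-0.0014, -0.0001, 0.0014, 0, 0, 0, 0],
    [-0.0014, -0.0001, 0.0014, 0, 0, 0, 0],
    [-0.0014, -0.0001, 0.0014, 0, 0, 0, 0],
    [0, 0, 0, 0, 0, 0, 0]
  ]
}}

```text
time_s: 49.28
ee_pos: [0.417, 0.221, 0.0744]
ee_rot: [-0.101, 2.702, 0.025]
contact_force: [3.0, 5.0, -3.3]
width: 0.0312
```

Request:
{"method": "send_rows", "body": {
  "rows": [
    [-0.0014, -0.0001, 0.0014, 0, 0, 0, 0],
    [-0.0014, -0.0001, 0.0014, 0, 0, 0, 0],
    [-0.0014, -0.0001, 0.0014, 0, 0, 0, 0],
    [-0.0014, -0.0001, 0.0014, 0, 0, 0, 0],
    [0, 0, 0, 0, 0, 0, 0]
  ]
}}

```text
time_s: 49.7
ee_pos: [0.4116, 0.2206, 0.0798]
ee_rot: [-0.101, 2.702, 0.026]
contact_force: [5.9, 6.0, -7.2]
width: 0.0312
```

Request:
{"method": "send_rows", "body": {
  "rows": [
    [-0.0007, 0, 0.0007, 0, 0, 0, 0],
    [-0.0007, 0, 0.0007, 0, 0, 0, 0],
    [0, 0, 0, 0, 0, 0, 0],
    [0, 0, 0, 0, 0, 0, 0],
    [0, 0, 0, 0, 0, 0, 0]
  ]
}}

```text
time_s: 50.12
ee_pos: [0.4104, 0.2205, 0.081]
ee_rot: [-0.101, 2.702, 0.025]
contact_force: [7.3, 5.6, -6.4]
width: 0.0309
```

Request:
{"method": "send_rows", "body": {
  "rows": [
    [-0.0007, 0, 0.0007, 0, 0, 0, 0],
    [-0.0007, 0, 0.0007, 0, 0, 0, 0],
    [0, 0, 0, 0, 0, 0, 0],
    [0, 0, 0, 0, 0, 0, 0]
  ]
}}

```text
time_s: 50.45
ee_pos: [0.41, 0.2204, 0.0814]
ee_rot: [-0.102, 2.698, 0.027]
contact_force: [25.1, 9.5, -23.9]
width: 0.0308
```

Request:
{"method": "send_rows", "body": {
  "rows": [
    [0.002, 0.0001, -0.002, 0, 0, 0, 0],
    [0.002, 0.0001, -0.002, 0, 0, 0, 0],
    [0.002, 0.0001, -0.002, 0, 0, 0, 0],
    [0.002, 0.0001, -0.002, 0, 0, 0, 0],
    [0.001, 0, -0.001, 0, 0, 0, 0]
  ]
}}

```text
time_s: 50.87
ee_pos: [0.418, 0.221, 0.0734]
ee_rot: [-0.101, 2.703, 0.025]
contact_force: [2.1, 6.4, -3.1]
width: 0.0311
```

Request:
{"method": "send_rows", "body": {
  "rows": [
    [0, 0, 0, 0, 0, 0, 65],
    [0, 0, 0, 0, 0, 0, 65],
    [0, 0, 0, 0, 0, 0, 65],
    [0, 0, 0, 0, 0, 0, 65]
  ]
}}

```text
time_s: 51.2
ee_pos: [0.4172, 0.2201, 0.0731]
ee_rot: [-0.102, 2.705, 0.022]
contact_force: [-0.2, -0.6, -0.2]
width: 0.0557
```

Request:
{"method": "send_rows", "body": {
  "rows": [
    [0, 0, 0.02, 0, 0, 0, 65],
    [0, 0, 0.03, 0, 0, 0, 65],
    [0, 0, 0.03, 0, 0, 0, 65],
    [0, 0, 0.03, 0.0087, -0.0, 0, 65],
    [0, -0.03, 0.02, 0, 0, 0, 65]
  ]
}}

```text
time_s: 51.62
ee_pos: [0.4179, 0.193, 0.2073]
ee_rot: [-0.106, 2.7, 0.039]
contact_force: [1.4, -1.4, 1.5]
width: 0.0554
```

Request:
{"method": "send_rows", "body": {
  "rows": [
    [0, -0.03, 0, 0, 0, 0, 65],
    [0, -0.03, 0, 0, 0, 0, 65],
    [0, -0.03, 0, 0, 0, 0, 65],
    [0, -0.03, 0, 0, 0, 0, 65],
    [0, -0.03, 0, 0, 0, 0, 65]
  ]
}}

```text
time_s: 52.03
ee_pos: [0.4169, 0.0391, 0.2033]
ee_rot: [-0.1, 2.703, 0.034]
contact_force: [0.4, -1.0, -0.1]
width: 0.0555
```

Request:
{"method": "send_rows", "body": {
  "rows": [
    [0, -0.03, 0, 0, 0, 0, 65],
    [0, -0.03, 0, 0, 0, 0, 65],
    [0, -0.03, 0, 0, 0, 0, 65],
    [0, -0.03, 0, 0, 0, 0, 65],
    [0, 0, 0, 0, 0, 0, 65]
  ]
}}

```text
time_s: 52.45
ee_pos: [0.4167, -0.0847, 0.2032]
ee_rot: [-0.088, 2.705, 0.029]
contact_force: [-0.3, 0.1, -1.0]
width: 0.0557
```

```bash
python3 fit2.py
python3 - <<'E'
from h import *
im=snap('top'); print(monitor.get_state()['ee_pos'])
cv2.imwrite('pics/o.png',cv2.resize(im[90:240,80:400,::-1],(800,375),interpolation=cv2.INTER_CUBIC))
X,p,a,b=bubble(im); print('bubble px',[(int(x),int(q[2])) for x,q in zip(X[::8],p[::8]) if 205<x<290])
E
```

```text
scene dish [0.6079 0.262  0.0746] lid [0.6092 0.2606 0.0709] diff [ 1.21 -1.42 -0.  ] cost 1003.1
scene dish [0.6146 0.161  0.0734] lid [0.617  0.161  0.0712] diff [ 2.4  -0.03 -0.  ] cost 467.0
scene dish [0.626  0.0625 0.073 ] lid [0.6283 0.0625 0.0703] diff [ 2.29 -0.04 -0.  ] cost 191.9
top dish [0.6083 0.2579 0.078 ] lid [0.6079 0.2587 0.0829] diff [-0.38  0.78  0.  ] cost 25.3
top dish [0.6146 0.1601 0.0763] lid [0.6168 0.1583 0.071 ] diff [ 2.18 -1.81 -0.01] cost 36.6
top dish [0.6264 0.0616 0.0738] lid [0.6283 0.0597 0.0876] diff [ 1.87 -1.85  0.01] cost 37.6
[ 0.4170546  -0.07968678  0.20286706]
bubble px [(206, 75), (214, 81), (222, 116), (230, 171), (238, 216), (246, 231), (254, 228), (262, 207), (270, 155), (278, 100), (286, 73)]
```

View pics/o.png

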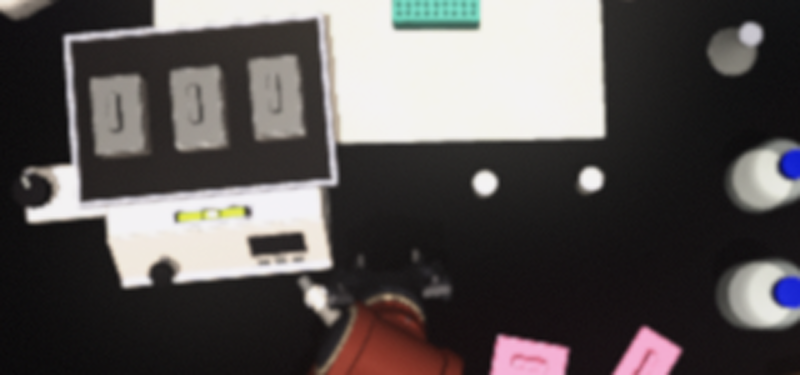

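All dishes are covered and square, the bubble is between the lines, the knob is back at rest, the bottles are standing and the arm is clear. Handing in.

```bash
python3 -c "
from h import *
print(close_job())"
```

```text
the job is handed in; nothing more can be done
None
```

The job is done and handed in after about 53 s of robot time; the hand-in gave no verdict.

- **Levelling:** I turned the screw foot about 1.73 rad clockwise. In the last picture the bubble was between the lines, about 1 mm from the middle.
- **Dishes and lids:** All three dishes stand on the mat, front to back, each under a grey lid.
- **Start knob:** I pulled the knob about 14 mm until the force jumped from about 10 N to 35 N at its stop. I then eased it most of the way back in the grip and let go. In the last picture it appears to be back at rest, but I did not measure its position.
- **Surroundings:** The bottles and tubes stood upright, and the arm was clear of everything.

**Lid fit:** The 5 mm limit is met, but not by a wide margin. The two cameras differ by 1–2 mm, and the left lid's scene-camera fit was poor.

| Lid | Offset from its dish | Angle difference |
|---|---|---|
| Left | 1–2 mm | under 0.02 rad |
| Middle | 2.5–3 mm | under 0.02 rad |
| Right | 2.3–2.7 mm | under 0.02 rad |

An earlier, cruder fit put the right lid up to 4.5 mm off. I think that fit picked up the dish wall as well, and the later model fit agreed better with the gripper positions.

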